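Weigh out chocolate dragees with the scoop

TASK

Weigh out a portion of the chocolate-coated nuts: with the scoop, transfer at least four of the seven from the open storage bin into the mixing bowl on the scale, tipping them in from low over the bowl and never touching them with the gripper; scoop again if needed. None may be spilled: those not weighed out stay in the bin, and the bowl stays on the scale. Then lay the scoop upright back in its steel dish and shut the bin's lid fully, leaving everything else where it is.

Things in the scene. Friction and masses are not known exactly. Their poses are not given: they have to be found in the camera images.
- bin: Open white plastic storage bin, fixed; rim 214 x 132 mm, 55 mm high. Origin under it, on the table. +x runs lengthwise from the near wall (robot's side) to the lid's hinge, +y across, z up; yaw within 0.25 rad. The rolled rim stands up to 5 mm outside the walls. The seven dragees lie on the far half of its floor, from bin x = -12 mm on.
- bin_floor (a point): On the bin's inner floor, at (0, 0, 4) mm in the bin's frame, same axes. Inside: width 124 mm (y -62 to 62); the near wall is upright with its inner face at x = -104 mm; the level floor reaches to x = 56 mm, where the far wall begins and slopes outward, 42 degrees from vertical, to x = 101 mm at the rim, so that a scoop can run up it.
- bin_lid (a joint): Hinge of the bin's white lid, rad: 0 shut, 1.57 upright, 1.66 open stop, leaning away from the robot; starts at 1.60 to 1.66 and stays open by its weight. Axis along bin y at bin x = 110, z = 56 mm. Lid 140 mm wide, 222 long, 4 thick, 140 g, damped, no latch: pushed from behind toward the robot (1 N at its upper edge) to below 1.4 rad it sinks shut by itself in 1 to 2 s.
- lid_tab (a point): Outer end of the finger tab (46 mm wide, 4 mm thick, 13 mm beyond the lid's edge) in the middle of the lid's free edge: with the lid open it is the lid's highest point, about 290 mm above the table.
- scoop: Aluminium scoop, 150 g: flat open trough, black upswept grip. Origin: centre of the trough's underside; +x points out of the mouth, z up when it stands on its base. Base from x = -34 (back wall) to x = 42 mm (front lip, 1 mm thick), 104 mm wide (99 inside), floor 2.4 mm thick; the grip's root reaches back to x = -41; side walls fall from 36 mm high at the back to 12 mm at the mouth.
- scoop_grip (a point): Where to hold the scoop: middle of the black grip, at (-69, 0, 88) mm in the scoop's frame. The grip is a straight bar 96 mm long, 16 mm wide (scoop y) and 22 mm deep, rising backward from the trough at 65 degrees from level; its top is 136 mm above the base. From above, close the fingers across it along the scoop's y.
- scoop_in (a point): Middle of the trough's inside, at (-2, 0, 14) mm in the scoop's frame.
- scoop_dish: The scoop's rest: shallow steel dish, fixed, 116 mm (x) by 140 mm (y), rim 14 mm high; origin centred under it on the table. Inner floor 4 mm above the table, 108 x 132 mm: the scoop lies flat in it, mouth along the dish's +x, the scoop's origin at about (-4, 0, 4) mm in the dish's frame. It stands left or right of the bin, the scale on the other side; its yaw varies by up to 0.4 rad.
- scale: Kitchen bench scale, fixed, 150 mm (its x) by 190 mm (its y), its weighing plate 35 mm above the table; origin centred under it. It stands on the other side of the bin from the dish.
- bowl: Round steel mixing bowl, 400 g, loose on the scale's plate: 178 mm across the rim, 77 mm high, narrowing to a foot 72 mm wide; origin at the centre of its underside, 35 mm above the table, so its rim is 112 mm above the table.
- dragee_0: One of the seven alike dragees (chocolate-coated nuts): dark brown, egg-round, 29 x 25 mm, 12 g, smooth; it rolls. Origin at its centre (12 mm above what it lies on).
- dragee_1: One of the seven alike dragees (chocolate-coated nuts): dark brown, egg-round, 29 x 25 mm, 12 g, smooth; it rolls. Origin at its centre (12 mm above what it lies on).
- dragee_2: One of the seven alike dragees (chocolate-coated nuts): dark brown, egg-round, 29 x 25 mm, 12 g, smooth; it rolls. Origin at its centre (12 mm above what it lies on).
- dragee_3: One of the seven alike dragees (chocolate-coated nuts): dark brown, egg-round, 29 x 25 mm, 12 g, smooth; it rolls. Origin at its centre (12 mm above what it lies on).
- dragee_4: One of the seven alike dragees (chocolate-coated nuts): dark brown, egg-round, 29 x 25 mm, 12 g, smooth; it rolls. Origin at its centre (12 mm above what it lies on).
- dragee_5: One of the seven alike dragees (chocolate-coated nuts): dark brown, egg-round, 29 x 25 mm, 12 g, smooth; it rolls. Origin at its centre (12 mm above what it lies on).
- dragee_6: One of the seven alike dragees (chocolate-coated nuts): dark brown, egg-round, 29 x 25 mm, 12 g, smooth; it rolls. Origin at its centre (12 mm above what it lies on).
- timer: Bystander, loose: white round kitchen timer, 59 mm wide, 40 mm high; origin under its centre.
- jar: Bystander, loose: jar with a lid at the back right, 102 mm high, 70 mm wide; origin under its centre.

How it is judged (in metres and radians):
On the way, in this order (a step that is already met when the one before it is completed fails the run):
1. the scoop carries dragees clear above the bin (at least one in the trough, 90 mm or more above the table) (((distance between dragee_0 and scoop_in below 0.055 m and height (world z) of dragee_0 above 0.09 m) or (distance between dragee_1 and scoop_in below 0.055 m and height (world z) of dragee_1 above 0.09 m) or (distance between dragee_2 and scoop_in below 0.055 m and height (world z) of dragee_2 above 0.09 m) or (distance between dragee_3 and scoop_in below 0.055 m and height (world z) of dragee_3 above 0.09 m) or (distance between dragee_4 and scoop_in below 0.055 m and height (world z) of dragee_4 above 0.09 m) or (distance between dragee_5 and scoop_in below 0.055 m and height (world z) of dragee_5 above 0.09 m) or (distance between dragee_6 and scoop_in below 0.055 m and height (world z) of dragee_6 above 0.09 m))), for 0.2 s.
2. at least four dragees (48 g) weigh on the scale in the bowl, the scoop no longer touching bowl or scale (contact force between bowl and scale above 4.336 N and contact force between each of scoop, the arm, the fingers and bowl below 0.05 N and contact force between scoop and scale below 0.05 N), for 0.4 s.
At the end, for the whole second after the job is handed in: at least four dragees weigh in the bowl, the others are in the bin; bowl upright, within 55 mm of the scale's centre; scoop at rest flat in its dish (under 5 mm above its floor, tilt < 0.08 rad, origin within 30 mm of the dish's centre); bin lid shut (< 0.05 rad) (contact force between bowl and scale above 4.336 N and ((horizontal distance between dragee_0 and bowl below 0.08 m and z of dragee_0 in the frame of bowl between 0 and 0.075 m) or (x of dragee_0 in the frame of bin between -0.106 and 0.104 m and y of dragee_0 in the frame of bin between -0.064 and 0.064 m and z of dragee_0 in the frame of bin between 0 and 0.055 m)) and ((horizontal distance between dragee_1 and bowl below 0.08 m and z of dragee_1 in the frame of bowl between 0 and 0.075 m) or (x of dragee_1 in the frame of bin between -0.106 and 0.104 m and y of dragee_1 in the frame of bin between -0.064 and 0.064 m and z of dragee_1 in the frame of bin between 0 and 0.055 m)) and ((horizontal distance between dragee_2 and bowl below 0.08 m and z of dragee_2 in the frame of bowl between 0 and 0.075 m) or (x of dragee_2 in the frame of bin between -0.106 and 0.104 m and y of dragee_2 in the frame of bin between -0.064 and 0.064 m and z of dragee_2 in the frame of bin between 0 and 0.055 m)) and ((horizontal distance between dragee_3 and bowl below 0.08 m and z of dragee_3 in the frame of bowl between 0 and 0.075 m) or (x of dragee_3 in the frame of bin between -0.106 and 0.104 m and y of dragee_3 in the frame of bin between -0.064 and 0.064 m and z of dragee_3 in the frame of bin between 0 and 0.055 m)) and ((horizontal distance between dragee_4 and bowl below 0.08 m and z of dragee_4 in the frame of bowl between 0 and 0.075 m) or (x of dragee_4 in the frame of bin between -0.106 and 0.104 m and y of dragee_4 in the frame of bin between -0.064 and 0.064 m and z of dragee_4 in the frame of bin between 0 and 0.055 m)) and ((horizontal distance between dragee_5 and bowl below 0.08 m and z of dragee_5 in the frame of bowl between 0 and 0.075 m) or (x of dragee_5 in the frame of bin between -0.106 and 0.104 m and y of dragee_5 in the frame of bin between -0.064 and 0.064 m and z of dragee_5 in the frame of bin between 0 and 0.055 m)) and ((horizontal distance between dragee_6 and bowl below 0.08 m and z of dragee_6 in the frame of bowl between 0 and 0.075 m) or (x of dragee_6 in the frame of bin between -0.106 and 0.104 m and y of dragee_6 in the frame of bin between -0.064 and 0.064 m and z of dragee_6 in the frame of bin between 0 and 0.055 m)) and horizontal distance between bowl and scale below 0.055 m and angle between bowl's own z axis and vertical below 0.1 rad and linear speed of each of bowl, scoop below 0.02 m/s and z of scoop in the frame of scoop_dish below 0.009 m and horizontal distance between scoop and scoop_dish below 0.03 m and angle between scoop's own z axis and vertical below 0.08 rad and value of joint bin_lid below 0.05 rad); the robot touches nothing.
It fails at once if the gripper touches a dragee (contact force between the fingers and dragee_0 above 0.2 N or contact force between the fingers and dragee_1 above 0.2 N or contact force between the fingers and dragee_2 above 0.2 N or contact force between the fingers and dragee_3 above 0.2 N or contact force between the fingers and dragee_4 above 0.2 N or contact force between the fingers and dragee_5 above 0.2 N or contact force between the fingers and dragee_6 above 0.2 N).
It fails at once if a dragee is dropped from a height (it falls faster than 2 m/s: about 20 cm) (linear speed of any of dragee_0, dragee_1, dragee_2, dragee_3, dragee_4, dragee_5, dragee_6 above 2 m/s).
It fails at once if the bowl is pushed more than 30 mm from where it stood (distance of bowl from where it was at the start of the episode above 0.03 m).
It fails at once if a bystander is pushed more than 30 mm or knocked over (distance of any of timer, jar from where it was at the start of the episode above 0.03 m or angle between any of timer, jar's own z axis and vertical above 0.5 rad).
It also fails if it takes over 72 s, if anything falls off the work surface, if the arm or the gripper's body presses on something with over 40 N, if the wrist force passes 120 N, or if a joint passes its speed limit or range.

ROBOT

A 6-joint arm with a two-finger parallel gripper is mounted at the origin on a cart in front of the work surface, level with it; the furniture and walls round the work are solid. World frame = base frame: x ahead of the robot, y to its left, z up, the work surface at z = 0. Lengths are in m, angles in degrees, forces in N, time in s.
With the tool pointing down it reaches from about 0.4 to 0.825 m from the base axis. Payload 7 kg.
Tool frame: the origin (TCP) lies at the very end of the fingers, on their centre line; the grasp point (between the pads) lies 19 mm behind it; z points along the fingers, y is the line along which they close (so a half turn about z gives the same grasp; the last joint's range is limited). The gripper opens to 88 mm and grips with 3 to 60 N. Pads are 19 mm wide; open, the fingers measure 130 mm over their backs; the gripper's body (78 mm by 193 mm) begins 47 mm behind the grasp point.
Start: joints at [91.45, 20.546, 0.682, 0, -70.136, -16.507], TCP at [0.175, 0.652, 0.227] pointing down, gripper open.
Joint ranges: [-176.03, 176.03], [-82.01, 121.73], [-58.28, 71.71], [-173.87, 95.51], [-174.79, -0.11], [-173.66, 173.66]. Speed limits (degrees/s): [136.94, 136.94, 172.46, 180, 180, 180].

INTERFACE

Orientations are given as [roll, pitch, yaw] about the fixed x, y, z axes, in that order (R = Rz(yaw) Ry(pitch) Rx(roll)).
In Python, from plant import ctrl, cams, workorder gives the robot as it stands.
- The arm moves only by the tool play_rows, never from a script. Its argument "motion" is a list of rows, each an object of numbers: "x", "y", "z": the shift along the tool's x, y, z normalised to -1 to 1, where 1 is 0.025 m; "rx", "ry", "rz": the turn, a rotation vector about the tool's x, y, z normalised to -1 to 1, where 1 is 4 degrees. A call has 1 to 20 rows; each row shifts and turns the commanded pose from where the row before left it, along the tool's axes as they then stand; what a row does not reach is not made up. A row lasts 1/8 s, in which the tool goes at most 62.5 mm and 10.7 degrees, less where a joint would pass 70% of its speed; a pose out of reach is approached as far as the arm can. A call with a number of a shift or a turn outside -1 to 1 is refused whole. A call with a gripper value outside its range is refused whole. "fingers" is the opening, from -1 (shut) to 1 (fully open), set as the call begins (left out, the last holds). The fingers move at their own pace and stop on an object; the grip force is fixed at half the most. Time passes only in rows, so rows that do not move let the fingers close. It gives the time, the measured TCP pose, the force, the opening and the grip force at its end, in the units of the state.
- ctrl.get_obs(): the state, without advancing time (a new reading comes with each control period).
- cams.snapshot(name): name is "scene" or "top" or "wrist"; returns the picture (400x640x3 uint8, blue, green, red); there is no depth.
- cams.get_calibration(name): a dict with "vertical_fov" (degrees; the focal length in pixels is half the picture's height over the tangent of half this angle, whatever the lens; pixels are square), "cx", "cy" (the principal point, pixels), "k1" (the pictures are not rectified: a ray, as slopes to the right and down, at radius r is drawn at 1 + k1 r^2 times it, then the intrinsics apply), "position" and "rotation" of the camera in the world. Camera axes: x right, y up, looking along -z (the intrinsics and any distortion apply to the point x, -y, -z); pixel columns grow to the right and rows downward; lengths in m; the calibration is good to about 2 mm. A picture is of the moment at which its call begins: read the wrist's pose just before it. get_calibration takes no time and is no camera call; for the wrist camera it gives the pose at the moment of the call.
- workorder.close_job(): hands the job in; it is judged then, once.
The state is a dict: "clock": time; "joint_pos": joint angles; "qvel": joint speeds; "tau": joint torques, N m; "tool_pos": TCP position; "orientation": TCP orientation; "force": force on the tool from outside, world axes, zero at the start; "moment": the same for the moment, N m; "opening": finger opening in m; "gripper_force": force on a finger pad.
Only numpy, scipy, OpenCV 4.12 (cv2) and the standard library are available. Lean on these libraries where they do the work, as an engineer would, in place of code of your own. Each camera call takes 0.05 s, during which the arm holds its last target. There are 200 camera calls.

## Working session

There is one attempt and no reset: what is moved stays moved. The work goes in short steps, Python scripts to look and compute and a tool call to move; the robot and the scene stay as the last step left them, time stands still between calls to the robot, and variables do not carry over. Pictures are saved under pics/ and viewed, at most 10 in all, crops included, and the job is handed in when it is done.

Besides the shell and the picture viewer there is one more tool, called after "Emit:" as name(argument=value, ...), one argument or row to a line, values as JSON. play_rows: Moves the arm, as the interface text tells. Its arguments: {"type":"object","properties":{"motion":{"type":"array"},"fingers":{"type":"number"}},"required":["motion"]}

```bash
mkdir -p pics; ls; python3 - <<'E'
from plant import ctrl,cams
import cv2
print(ctrl.get_obs())
for n in ("scene","top","wrist"):
    c=cams.get_calibration(n);print(n,c)
    cv2.imwrite(f"pics/{n}0.png",cams.snapshot(n))
E
```

```text
pics
{'clock': 0.0, 'joint_pos': array([ 9.14497802e+01,  2.05908490e+01,  6.32221110e-01, -1.99466566e-02,
       -7.01353308e+01, -1.65059068e+01]), 'qvel': array([ 0.01678937,  0.04806201,  0.0577042 , -0.05615533, -0.03744395,
        0.03844766]), 'tau': array([-1.32245674e-03, -5.82712162e+01,  2.93047374e+01,  6.99739158e+00,
        7.02534409e-03, -1.61906514e-04]), 'tool_pos': array([0.17525309, 0.65133368, 0.22561805]), 'orientation': array([ 1.79904586e+02, -8.71925664e-03, -1.50629126e+01]), 'force': array([ 0.33736549, -0.74428137,  0.78768386]), 'moment': array([ 0.01530129, -0.0330245 ,  0.00191103]), 'gripper_force': 0.0, 'opening': 0.08729782956447413}
scene {'vertical_fov': 57.60847474810861, 'cx': 320.35846238766703, 'cy': 204.36945151590942, 'k1': -0.0763176158955279, 'position': array([-0.20576219, -0.4740977 ,  0.51284497]), 'rotation': array([ 62.44076566,  -0.42039976, -58.71371197])}
top {'vertical_fov': 54.19496534846189, 'cx': 322.9681428391223, 'cy': 199.56580844433282, 'k1': -0.018308423805786525, 'position': array([ 0.32400009, -0.04051887,  1.03854836]), 'rotation': array([ 13.19207007,   0.42099729, -95.87921016])}
wrist {'vertical_fov': 62.703604610511576, 'cx': 317.81514841075693, 'cy': 202.36548380920203, 'k1': -0.02867101074006722, 'position': array([0.24713152, 0.63236142, 0.38396452]), 'rotation': array([-1.61679461e+01, -8.34822007e-02, -1.05088820e+02])}
```

View pics/top0.png

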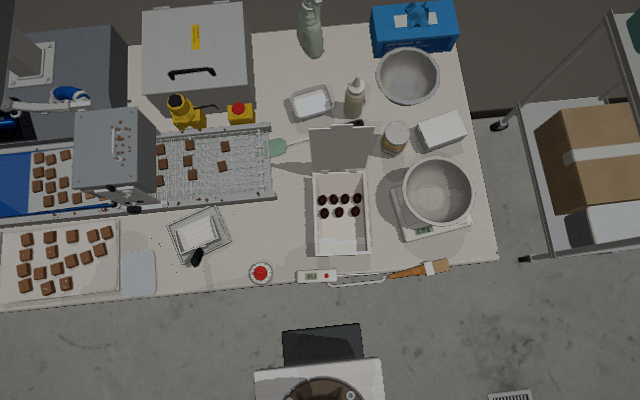

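View pics/scene0.png

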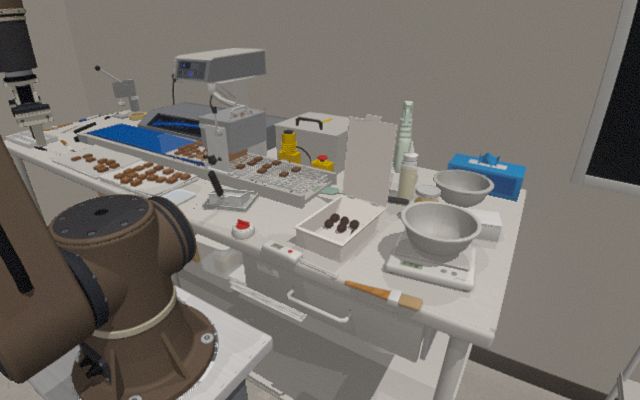

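The top view shows the dish and scoop at about (199,237), the bin at (340,210) with dragees around (340,205), the bowl at (437,190) and the timer at (260,272). The scene view agrees. Next I'll enlarge and measure.

```bash
cat > h.py <<'E'
import numpy as np, cv2
from scipy.spatial.transform import Rotation as Ro
from plant import ctrl,cams,workorder
def RPY(a): return Ro.from_euler('xyz',a,degrees=True).as_matrix()
def K(c):
    f=200/np.tan(np.radians(c['vertical_fov']/2)); return np.array([[f,0,c['cx']],[0,f,c['cy']],[0,0,1.]])
def D(c): return np.array([c['k1'],0,0,0.])
F=np.diag([1,-1,-1.])
def ray(c,uv):
    p=cv2.undistortPoints(np.array(uv,float).reshape(-1,1,2),K(c),D(c)).reshape(-1,2)
    return (RPY(c['rotation'])@F@np.c_[p,np.ones(len(p))].T).T
def onz(c,uv,z):
    d=ray(c,uv); o=np.array(c['position']); return o+d*((z-o[2])/d[:,2])[:,None]
def proj(c,P):
    R=RPY(c['rotation'])@F; q=(np.array(P).reshape(-1,3)-c['position'])@R
    return cv2.projectPoints(q,np.zeros(3),np.zeros(3),K(c),D(c))[0].reshape(-1,2)
E
python3 - <<'E'
from h import *
im=cv2.imread('pics/top0.png'); c=cams.get_calibration('top')
cv2.imwrite('pics/c1.png',np.hstack([cv2.resize(im[190:280,150:250],None,fx=4,fy=4,interpolation=2),cv2.resize(im[170:260,300:400],None,fx=4,fy=4,interpolation=2)]))
m=((im.max(2)<75)&(im[:,:,2]>im[:,:,0]+5)).astype(np.uint8); m[:185]=0;m[230:]=0;m[:,:312]=0;m[:,365:]=0
n,l,s,ce=cv2.connectedComponentsWithStats(m)
for i in range(1,n):
    if s[i,4]>8: print('blob',ce[i].round(1),s[i],onz(c,ce[i],.016).round(4))
b=m*0; g=cv2.medianBlur(cv2.cvtColor(im,6),3)
print(cv2.HoughCircles(g[140:250,380:500],cv2.HOUGH_GRADIENT,1,30,param1=100,param2=15,minRadius=28,maxRadius=40))
E
```

```text
blob [357.5 198. ] [353 193  11  12  86] [[ 0.5578 -0.1505  0.016 ]]
blob [321.5 199.8] [317 195  10  11  75] [[ 0.563  -0.0536  0.016 ]]
blob [333.1 198.9] [329 194   9  11  69] [[ 0.5621 -0.0849  0.016 ]]
blob [344.5 198.5] [341 194   9  10  69] [[ 0.5601 -0.1154  0.016 ]]
blob [338.5 211.7] [335 207   8  10  69] [[ 0.5258 -0.0954  0.016 ]]
blob [355. 211.] [351 206   9  11  77] [[ 0.5231 -0.1394  0.016 ]]
blob [323.9 212.9] [320 208   9  11  71] [[ 0.5266 -0.0564  0.016 ]]
[[[57.5 51.5 32.7]]]
```

View pics/c1.png

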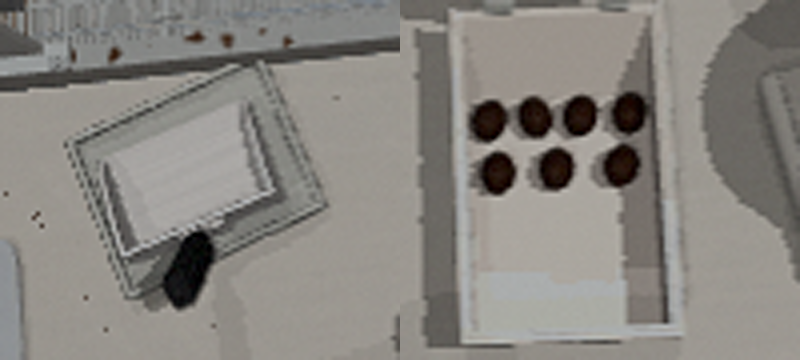

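Crop: the dish corners (crop pixels) are (66,143),(260,62),(325,207),(128,297), and the bin rim corners are (450,10),(662,8),(683,335),(463,340). The scoop lies with its mouth up and to the left, and the grip is at about (188,268).

```bash
cat >> h.py <<'E'
from scipy.linalg import logm,expm
def M(p,R): T=np.eye(4);T[:3,:3]=R;T[:3,3]=p;return T
def rz(a): return Ro.from_euler('z',a,degrees=True).as_matrix()
def now(): o=ctrl.get_obs(); return M(o['tool_pos'],RPY(o['orientation']))
def rows(A,B,n=None):
    """equal rows (screw) from A to B"""
    d=np.linalg.inv(A)@B; L=np.real(logm(d))
    rv=Ro.from_matrix(d[:3,:3]).as_rotvec(degrees=True)
    k=n or 1
    while 1:
        E=expm(L/k); u=np.r_[E[:3,3]/.025,Ro.from_matrix(E[:3,:3]).as_rotvec(degrees=True)/4]
        if abs(u).max()<=1 or k>99: break
        k+=1
    print(k,'rows',dict(zip(['x','y','z','rx','ry','rz'],u.round(2)))); return B
E
python3 - <<'E'
from h import *
c=cams.get_calibration('top'); im=cv2.imread('pics/top0.png')
d=np.array([(66,143),(260,62),(325,207),(128,297)])/4+[150,190]
b=(np.array([(450,10),(662,8),(683,335),(463,340)])-[400,0])/4+[300,170]
D_=onz(c,d,.014);B_=onz(c,b,.055)
for P,n in((D_,'dish'),(B_,'bin')):
    x=(P[0]+P[1]-P[2]-P[3])/2;y=(P[0]+P[3]-P[1]-P[2])/2
    print(n,P.mean(0).round(4),np.linalg.norm(x).round(3),np.linalg.norm(y).round(3),'yaw',np.degrees([np.arctan2(x[1],x[0]),np.arctan2(-y[0],y[1])]).round(2))
print('bowl',onz(c,[437.5,191.5],.112),onz(c,[437.5+32.7,191.5],.112))
# scoop model check
x=(D_[0]+D_[1]-D_[2]-D_[3]);y=(D_[0]+D_[3]-D_[1]-D_[2]);ya=np.degrees((np.arctan2(x[1],x[0])+np.arctan2(-y[0],y[1]))/2)
S=M(np.r_[D_.mean(0)[:2],0],rz(ya))@M([-.004,0,.004],np.eye(3))
pts=np.array([[-91,0,136],[-69,0,88],[42,52,0],[42,-52,0],[-34,52,36],[-34,-52,36]])/1e3
uv=proj(c,pts@S[:3,:3].T+S[:3,3]); print(((uv-[150,190])*4).round(0).tolist())
w=cv2.imread('pics/scene0.png');cs=cams.get_calibration('scene')
for p in proj(cs,pts@S[:3,:3].T+S[:3,3]): cv2.circle(w,tuple(np.int32(p.round())),1,(0,0,255),-1)
for p in proj(cs,np.r_[B_,D_]): cv2.circle(w,tuple(np.int32(p.round())),1,(0,255,0),-1)
a=np.linspace(0,6.28,40);bo=onz(c,[437.5,191.5],.112)[0]
for p in proj(cs,np.c_[bo[0]+.089*np.cos(a),bo[1]+.089*np.sin(a),a*0+.112]): cv2.circle(w,tuple(np.int32(p.round())),1,(255,0,0),-1)
cv2.imwrite('pics/s1.png',cv2.resize(w[140:300,180:500],None,fx=2.5,fy=2.5))
E
```

```text
dish [0.5046 0.2794 0.014 ] 0.111 0.138 yaw [20.54 18.41]
bin [ 0.5158 -0.0997  0.055 ] 0.215 0.138 yaw [-3.57 -5.04]
bowl [[ 0.53172979 -0.33658941  0.112     ]] [[ 0.52339585 -0.41625575  0.112     ]]
[[185.0, 294.0], [198.0, 266.0], [107.0, 160.0], [251.0, 95.0], [128.0, 258.0], [278.0, 189.0]]
```

View pics/s1.png

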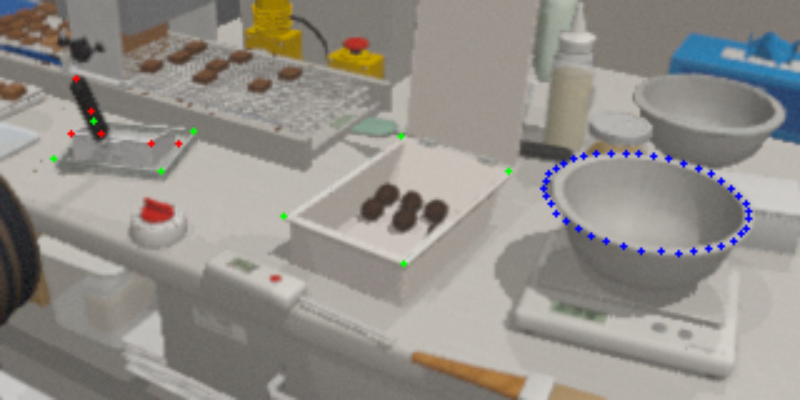

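The overlay matches the picture: green bin and dish corners, blue bowl rim and red scoop points all land on their objects. Next, the grasp pose.

```bash
cat >> h.py <<'E'
DISH=M([.5046,.2794,0],rz(19.5)); BIN=M([.5158,-.0997,0],rz(-4.3)); BOWL=np.array([.5317,-.3366,.035])
def ry(a): return Ro.from_euler('y',a,degrees=True).as_matrix()
TAU=15.
GR=ry(-TAU)@np.diag([1,-1,-1.])         # tool axes in scoop frame: z=(sin,0,-cos)
G=M(np.array([-.0724,0,.0953])+.019*GR[:,2],GR)   # tool (TCP) in scoop
S0=DISH@M([-.004,0,.004],np.eye(3))
def back(T,d): return T@M([0,0,-d],np.eye(3))
def scoop(B,x,y,z,pitch):
    """tool pose with lip (bottom front edge) at x,y,z of frame B, mouth down by pitch"""
    R=ry(pitch); return B@M([x,y,z],R)@M([-.042,0,0],np.eye(3))@G
E
python3 - <<'E'
from h import *
A=now(); T=S0@G; print('grasp tcp',T[:3,3],T[:3,2])
P=back(T,.10); P2=back(T,.0); print(P[:3,3])
rows(A,P); rows(P,T)
E
```

```text
grasp tcp [0.43721769 0.25553867 0.08094741] [ 0.24397357  0.08639557 -0.96592583]
[0.41282033 0.24689911 0.17753999]
17 rows {'x': np.float64(0.53), 'y': np.float64(0.98), 'z': np.float64(0.17), 'rx': np.float64(0.07), 'ry': np.float64(0.21), 'rz': np.float64(-0.51)}
5 rows {'x': np.float64(0.0), 'y': np.float64(-0.0), 'z': np.float64(0.8), 'rx': np.float64(0.0), 'ry': np.float64(-0.0), 'rz': np.float64(0.0)}
```

Emit:
play_rows(
  motion=[
    {"x":0.53,"y":0.98,"z":0.17,"rx":0.07,"ry":0.21,"rz":-0.51},
    {"x":0.53,"y":0.98,"z":0.17,"rx":0.07,"ry":0.21,"rz":-0.51},
    {"x":0.53,"y":0.98,"z":0.17,"rx":0.07,"ry":0.21,"rz":-0.51},
    {"x":0.53,"y":0.98,"z":0.17,"rx":0.07,"ry":0.21,"rz":-0.51},
    {"x":0.53,"y":0.98,"z":0.17,"rx":0.07,"ry":0.21,"rz":-0.51},
    {"x":0.53,"y":0.98,"z":0.17,"rx":0.07,"ry":0.21,"rz":-0.51},
    {"x":0.53,"y":0.98,"z":0.17,"rx":0.07,"ry":0.21,"rz":-0.51},
    {"x":0.53,"y":0.98,"z":0.17,"rx":0.07,"ry":0.21,"rz":-0.51},
    {"x":0.53,"y":0.98,"z":0.17,"rx":0.07,"ry":0.21,"rz":-0.51},
    {"x":0.53,"y":0.98,"z":0.17,"rx":0.07,"ry":0.21,"rz":-0.51},
    {"x":0.53,"y":0.98,"z":0.17,"rx":0.07,"ry":0.21,"rz":-0.51},
    {"x":0.53,"y":0.98,"z":0.17,"rx":0.07,"ry":0.21,"rz":-0.51},
    {"x":0.53,"y":0.98,"z":0.17,"rx":0.07,"ry":0.21,"rz":-0.51},
    {"x":0.53,"y":0.98,"z":0.17,"rx":0.07,"ry":0.21,"rz":-0.51},
    {"x":0.53,"y":0.98,"z":0.17,"rx":0.07,"ry":0.21,"rz":-0.51},
    {"x":0.53,"y":0.98,"z":0.17,"rx":0.07,"ry":0.21,"rz":-0.51},
    {"x":0.53,"y":0.98,"z":0.17,"rx":0.07,"ry":0.21,"rz":-0.51},
    {},
  ],
  fingers=0.2,
)

```text
$.motion[17]: bad value
```

```bash
python3 - <<'E'
from h import *
A=now(); T=S0@G; rows(A,T); print(ctrl.get_obs()['joint_pos'].round(1),A[:3,3])
im=cams.snapshot('wrist');c=cams.get_calibration('wrist')
pts=np.array([[-91,0,136],[-69,0,88],[42,52,0],[42,-52,0],[-34,52,36],[-34,-52,36]])/1e3
for p in proj(c,pts@S0[:3,:3].T+S0[:3,3]): cv2.circle(im,tuple(np.int32(p.round())),2,(0,0,255),-1)
cv2.imwrite('pics/w1.png',im)
E
```

```text
17 rows {'x': np.float64(0.56), 'y': np.float64(0.97), 'z': np.float64(0.4), 'rx': np.float64(0.07), 'ry': np.float64(0.21), 'rz': np.float64(-0.51)}
[ 91.5  20.6   0.6  -0.  -70.1 -16.5] [0.17527341 0.65149509 0.22587557]
```

View pics/w1.png

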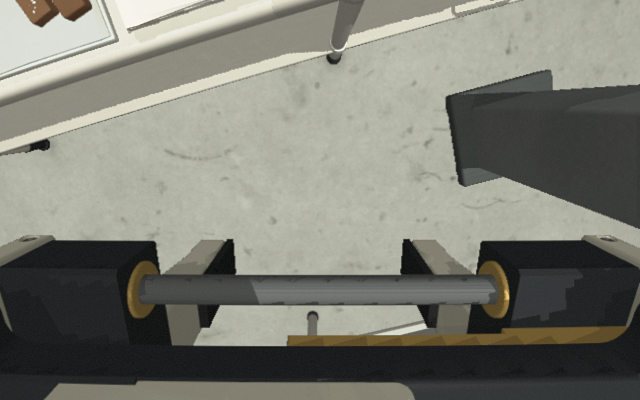

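The empty row was refused, so the arm didn't move; this view shows only the gripper over the floor. I'll resend without it.

Emit:
play_rows(
  motion=[
    {"x":0.53,"y":0.98,"z":0.17,"rx":0.07,"ry":0.21,"rz":-0.51},
    {"x":0.53,"y":0.98,"z":0.17,"rx":0.07,"ry":0.21,"rz":-0.51},
    {"x":0.53,"y":0.98,"z":0.17,"rx":0.07,"ry":0.21,"rz":-0.51},
    {"x":0.53,"y":0.98,"z":0.17,"rx":0.07,"ry":0.21,"rz":-0.51},
    {"x":0.53,"y":0.98,"z":0.17,"rx":0.07,"ry":0.21,"rz":-0.51},
    {"x":0.53,"y":0.98,"z":0.17,"rx":0.07,"ry":0.21,"rz":-0.51},
    {"x":0.53,"y":0.98,"z":0.17,"rx":0.07,"ry":0.21,"rz":-0.51},
    {"x":0.53,"y":0.98,"z":0.17,"rx":0.07,"ry":0.21,"rz":-0.51},
    {"x":0.53,"y":0.98,"z":0.17,"rx":0.07,"ry":0.21,"rz":-0.51},
    {"x":0.53,"y":0.98,"z":0.17,"rx":0.07,"ry":0.21,"rz":-0.51},
    {"x":0.53,"y":0.98,"z":0.17,"rx":0.07,"ry":0.21,"rz":-0.51},
    {"x":0.53,"y":0.98,"z":0.17,"rx":0.07,"ry":0.21,"rz":-0.51},
    {"x":0.53,"y":0.98,"z":0.17,"rx":0.07,"ry":0.21,"rz":-0.51},
    {"x":0.53,"y":0.98,"z":0.17,"rx":0.07,"ry":0.21,"rz":-0.51},
    {"x":0.53,"y":0.98,"z":0.17,"rx":0.07,"ry":0.21,"rz":-0.51},
    {"x":0.53,"y":0.98,"z":0.17,"rx":0.07,"ry":0.21,"rz":-0.51},
    {"x":0.53,"y":0.98,"z":0.17,"rx":0.07,"ry":0.21,"rz":-0.51},
    {"x":0},
  ],
  fingers=0.2,
)

```text
$.motion[17]: bad value
```

```bash
python3 - <<'E'
from h import *
A=now(); T=S0@G; rows(A,T); print(ctrl.get_obs()['joint_pos'].round(1),A[:3,3])
im=cams.snapshot('wrist');c=cams.get_calibration('wrist')
pts=np.array([[-91,0,136],[-69,0,88],[42,52,0],[42,-52,0],[-34,52,36],[-34,-52,36]])/1e3
for p in proj(c,pts@S0[:3,:3].T+S0[:3,3]): cv2.circle(im,tuple(np.int32(p.round())),2,(0,0,255),-1)
cv2.imwrite('pics/w2.png',im)
E
```

```text
17 rows {'x': np.float64(0.56), 'y': np.float64(0.97), 'z': np.float64(0.4), 'rx': np.float64(0.07), 'ry': np.float64(0.21), 'rz': np.float64(-0.51)}
[ 91.5  20.6   0.7  -0.  -70.1 -16.5] [0.17530286 0.65155575 0.22600481]
```

View pics/w2.png

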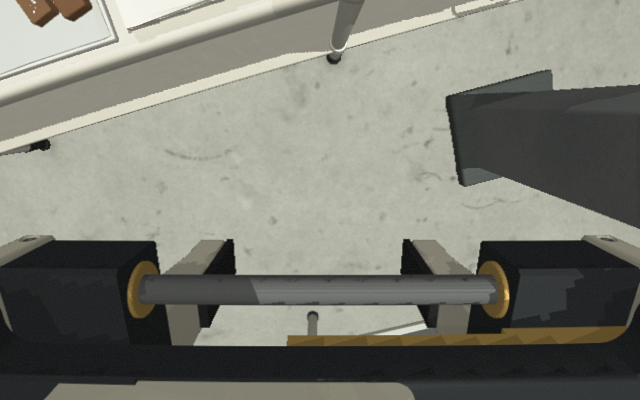

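The same view again: every row needs all six keys. I'll stop viewing in the same batch as a move.

Emit:
play_rows(
  motion=[
    {"x":0.53,"y":0.98,"z":0.17,"rx":0.07,"ry":0.21,"rz":-0.51},
    {"x":0.53,"y":0.98,"z":0.17,"rx":0.07,"ry":0.21,"rz":-0.51},
    {"x":0.53,"y":0.98,"z":0.17,"rx":0.07,"ry":0.21,"rz":-0.51},
    {"x":0.53,"y":0.98,"z":0.17,"rx":0.07,"ry":0.21,"rz":-0.51},
    {"x":0.53,"y":0.98,"z":0.17,"rx":0.07,"ry":0.21,"rz":-0.51},
    {"x":0.53,"y":0.98,"z":0.17,"rx":0.07,"ry":0.21,"rz":-0.51},
    {"x":0.53,"y":0.98,"z":0.17,"rx":0.07,"ry":0.21,"rz":-0.51},
    {"x":0.53,"y":0.98,"z":0.17,"rx":0.07,"ry":0.21,"rz":-0.51},
    {"x":0.53,"y":0.98,"z":0.17,"rx":0.07,"ry":0.21,"rz":-0.51},
    {"x":0.53,"y":0.98,"z":0.17,"rx":0.07,"ry":0.21,"rz":-0.51},
    {"x":0.53,"y":0.98,"z":0.17,"rx":0.07,"ry":0.21,"rz":-0.51},
    {"x":0.53,"y":0.98,"z":0.17,"rx":0.07,"ry":0.21,"rz":-0.51},
    {"x":0.53,"y":0.98,"z":0.17,"rx":0.07,"ry":0.21,"rz":-0.51},
    {"x":0.53,"y":0.98,"z":0.17,"rx":0.07,"ry":0.21,"rz":-0.51},
    {"x":0.53,"y":0.98,"z":0.17,"rx":0.07,"ry":0.21,"rz":-0.51},
    {"x":0.53,"y":0.98,"z":0.17,"rx":0.07,"ry":0.21,"rz":-0.51},
    {"x":0.53,"y":0.98,"z":0.17,"rx":0.07,"ry":0.21,"rz":-0.51},
    {"x":0,"y":0,"z":0,"rx":0,"ry":0,"rz":0},
  ],
  fingers=0.2,
)

```text
clock: 2.5
tool_pos: [0.4137, 0.2471, 0.1758]
orientation: [-179.7, -14.8, 19.7]
force: [-0.6, 0.6, -0.1]
opening: 0.0523
gripper_force: 0.0
```

```bash
python3 - <<'E'
from h import *
A=now(); T=S0@G; rows(A,T); o=ctrl.get_obs();print(o['joint_pos'].round(1),A[:3,3],o['opening'],o['force'])
im=cams.snapshot('wrist');c=cams.get_calibration('wrist')
pts=np.array([[-91,0,136],[-69,0,88],[42,52,0],[42,-52,0],[-34,52,36],[-34,-52,36]])/1e3
for p in proj(c,pts@S0[:3,:3].T+S0[:3,3]): cv2.circle(im,tuple(np.int32(p.round())),2,(0,0,255),-1)
cv2.imwrite('pics/w3.png',im)
E
```

```text
4 rows {'x': np.float64(-0.0), 'y': np.float64(0.0), 'z': np.float64(0.98), 'rx': np.float64(-0.02), 'ry': np.float64(0.01), 'rz': np.float64(0.01)}
[ 61.9  -4.7 -44.3  15.2 -40.1  37. ] [0.41369027 0.24709174 0.17578524] 0.052296058044880286 [-0.59815614  0.62229584 -0.06004462]
```

View image.

View pics/w3.png

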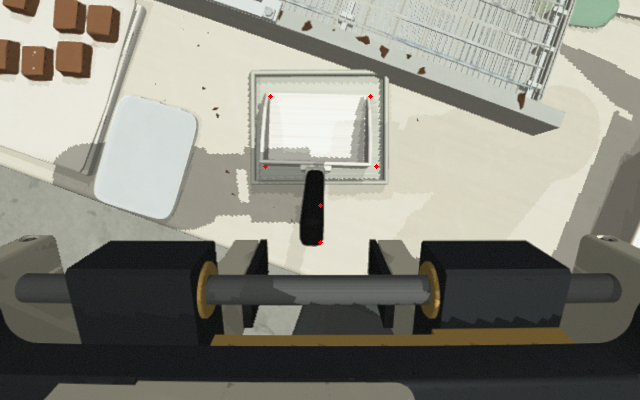

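The wrist view shows the grip at (312,205–243), left of my predicted (320,…), and the trough's back centre at x≈316. So the scoop is turned about −3° and shifted about +2 mm in the dish.

```bash
cat >> h.py <<'E'
S0=DISH@M([-.003,.002,.004],rz(-3))
E
python3 - <<'E'
from h import *
A=now(); T=S0@G; P=back(T,.08)
rows(A,P);rows(P,T); rows(A,T,5)
c=cams.get_calibration('wrist')
pts=np.array([[-91,0,136],[-69,0,88],[42,52,0],[42,-52,0],[-34,52,36],[-34,-52,36]])/1e3
print(proj(c,pts@S0[:3,:3].T+S0[:3,3]).round(0).tolist())
E
```

```text
1 rows {'x': np.float64(0.03), 'y': np.float64(-0.23), 'z': np.float64(0.74), 'rx': np.float64(-0.27), 'ry': np.float64(0.05), 'rz': np.float64(0.76)}
4 rows {'x': np.float64(0.0), 'y': np.float64(0.0), 'z': np.float64(0.8), 'rx': np.float64(-0.0), 'ry': np.float64(-0.0), 'rz': np.float64(0.0)}
5 rows {'x': np.float64(0.01), 'y': np.float64(-0.04), 'z': np.float64(0.79), 'rx': np.float64(-0.05), 'ry': np.float64(0.01), 'rz': np.float64(0.15)}
[[309.0, 240.0], [313.0, 204.0], [271.0, 93.0], [370.0, 98.0], [261.0, 162.0], [371.0, 168.0]]
```

Emit:
play_rows(
  motion=[
    {"x":0.03,"y":-0.23,"z":0.74,"rx":-0.27,"ry":0.05,"rz":0.5},
    {"x":0,"y":0,"z":0.8,"rx":0,"ry":0,"rz":0},
    {"x":0,"y":0,"z":0.8,"rx":0,"ry":0,"rz":0},
    {"x":0,"y":0,"z":0.8,"rx":0,"ry":0,"rz":0},
    {"x":0,"y":0,"z":0.8,"rx":0,"ry":0,"rz":0},
    {"x":0,"y":0,"z":0,"rx":0,"ry":0,"rz":0},
  ],
)

```text
clock: 3.3
tool_pos: [0.4356, 0.2614, 0.0798]
orientation: [179.6, -14.9, 17.8]
force: [0.7, 0.1, -0.5]
opening: 0.0524
gripper_force: 0.0
```

Emit:
play_rows(
  motion=[
    {"x":0,"y":0,"z":0,"rx":0,"ry":0,"rz":0},
    {"x":0,"y":0,"z":0,"rx":0,"ry":0,"rz":0},
    {"x":0,"y":0,"z":0,"rx":0,"ry":0,"rz":0},
    {"x":0,"y":0,"z":0,"rx":0,"ry":0,"rz":0},
    {"x":0,"y":0,"z":0,"rx":0,"ry":0,"rz":0},
    {"x":0,"y":0,"z":0,"rx":0,"ry":0,"rz":0},
  ],
  fingers=-1,
)

```text
clock: 4.05
tool_pos: [0.4364, 0.2619, 0.0813]
orientation: [179.7, -15.1, 17.7]
force: [-2.2, -1.0, 7.0]
opening: 0.016
gripper_force: 30.0
```

```bash
python3 - <<'E'
from h import *
A=now(); np.save('grasp.npy',A); T=S0@G; rows(A,T)
im=cams.snapshot('wrist');cv2.imwrite('pics/w4.png',im)
# waypoints
L=A.copy(); L[2,3]+=.16; rows(A,L)
W1=scoop(BIN,-.020,0,.10,18); rows(L,W1); print(W1[:3,3])
W2=scoop(BIN,-.020,0,.007,18); rows(W1,W2)
E
```

```text
1 rows {'x': np.float64(-0.01), 'y': np.float64(0.03), 'z': np.float64(0.01), 'rx': np.float64(-0.01), 'ry': np.float64(-0.01), 'rz': np.float64(0.29)}
7 rows {'x': np.float64(0.24), 'y': np.float64(0.0), 'z': np.float64(-0.88), 'rx': np.float64(-0.0), 'ry': np.float64(0.0), 'rz': np.float64(0.0)}
15 rows {'x': np.float64(-0.19), 'y': np.float64(0.94), 'z': np.float64(0.06), 'rx': np.float64(-0.03), 'ry': np.float64(-0.3), 'rz': np.float64(0.37)}
[ 0.41573653 -0.09217619  0.20701327]
4 rows {'x': np.float64(0.05), 'y': np.float64(-0.0), 'z': np.float64(0.93), 'rx': np.float64(0.0), 'ry': np.float64(0.0), 'rz': np.float64(-0.0)}
```

Emit:
play_rows(
  motion=[
    {"x":0.24,"y":0,"z":-0.88,"rx":0,"ry":0,"rz":0},
    {"x":0.24,"y":0,"z":-0.88,"rx":0,"ry":0,"rz":0},
    {"x":0.24,"y":0,"z":-0.88,"rx":0,"ry":0,"rz":0},
    {"x":0.24,"y":0,"z":-0.88,"rx":0,"ry":0,"rz":0},
    {"x":0.24,"y":0,"z":-0.88,"rx":0,"ry":0,"rz":0},
    {"x":0.24,"y":0,"z":-0.88,"rx":0,"ry":0,"rz":0},
    {"x":0.24,"y":0,"z":-0.88,"rx":0,"ry":0,"rz":0},
  ],
)

```text
clock: 4.97
tool_pos: [0.4362, 0.2623, 0.2407]
orientation: [179.7, -15.0, 17.7]
force: [0.0, -0.2, -1.2]
opening: 0.0158
gripper_force: 30.0
```

Emit:
play_rows(
  motion=[
    {"x":-0.19,"y":0.94,"z":0.06,"rx":-0.03,"ry":-0.3,"rz":0.37},
    {"x":-0.19,"y":0.94,"z":0.06,"rx":-0.03,"ry":-0.3,"rz":0.37},
    {"x":-0.19,"y":0.94,"z":0.06,"rx":-0.03,"ry":-0.3,"rz":0.37},
    {"x":-0.19,"y":0.94,"z":0.06,"rx":-0.03,"ry":-0.3,"rz":0.37},
    {"x":-0.19,"y":0.94,"z":0.06,"rx":-0.03,"ry":-0.3,"rz":0.37},
    {"x":-0.19,"y":0.94,"z":0.06,"rx":-0.03,"ry":-0.3,"rz":0.37},
    {"x":-0.19,"y":0.94,"z":0.06,"rx":-0.03,"ry":-0.3,"rz":0.37},
    {"x":-0.19,"y":0.94,"z":0.06,"rx":-0.03,"ry":-0.3,"rz":0.37},
    {"x":-0.19,"y":0.94,"z":0.06,"rx":-0.03,"ry":-0.3,"rz":0.37},
    {"x":-0.19,"y":0.94,"z":0.06,"rx":-0.03,"ry":-0.3,"rz":0.37},
    {"x":-0.19,"y":0.94,"z":0.06,"rx":-0.03,"ry":-0.3,"rz":0.37},
    {"x":-0.19,"y":0.94,"z":0.06,"rx":-0.03,"ry":-0.3,"rz":0.37},
    {"x":-0.19,"y":0.94,"z":0.06,"rx":-0.03,"ry":-0.3,"rz":0.37},
    {"x":-0.19,"y":0.94,"z":0.06,"rx":-0.03,"ry":-0.3,"rz":0.37},
    {"x":-0.19,"y":0.94,"z":0.06,"rx":-0.03,"ry":-0.3,"rz":0.37},
    {"x":0,"y":0,"z":0,"rx":0,"ry":0,"rz":0},
  ],
)

```text
clock: 6.98
tool_pos: [0.4134, -0.0937, 0.2062]
orientation: [-179.8, 3.3, -4.7]
force: [0.1, -0.1, -1.9]
opening: 0.0159
gripper_force: 30.0
```

```bash
python3 - <<'E'
from h import *
A=now(); o=ctrl.get_obs(); print(o['joint_pos'].round(1))
rows(A,scoop(BIN,-.020,0,.10,18))
T=A@np.linalg.inv(G)
pts=np.array([[42,52,0],[42,-52,0],[-34,52,36],[-34,-52,36],[-34,52,0]])/1e3
im=cams.snapshot('wrist');t=cams.snapshot('top');c=cams.get_calibration('wrist');ct=cams.get_calibration('top')
P=pts@T[:3,:3].T+T[:3,3]
for p in proj(c,P): cv2.circle(im,tuple(np.int32(p.round())),2,(0,0,255),-1)
t=cv2.resize(t[160:270,290:400],(440,440),interpolation=2)
for p in (proj(ct,P)-[290,160])*4: cv2.circle(t,tuple(np.int32(p.round())),2,(0,0,255),-1)
cv2.imwrite('pics/w5.png',np.hstack([cv2.resize(im[:260,140:500],(360,440)) if 0 else cv2.resize(im[:260,140:500],(360,260)),t[:260]][:1]) )
o=np.zeros((440,800,3),np.uint8);o[:260,:360]=im[:260,140:500];o[:,360:]=t;cv2.imwrite('pics/w5.png',o)
E
```

```text
[ 12.9  -0.7 -28.   -1.3 -65.8  73. ]
1 rows {'x': np.float64(0.08), 'y': np.float64(-0.07), 'z': np.float64(-0.04), 'rx': np.float64(-0.06), 'ry': np.float64(0.08), 'rz': np.float64(-0.09)}
```

View pics/w5.png

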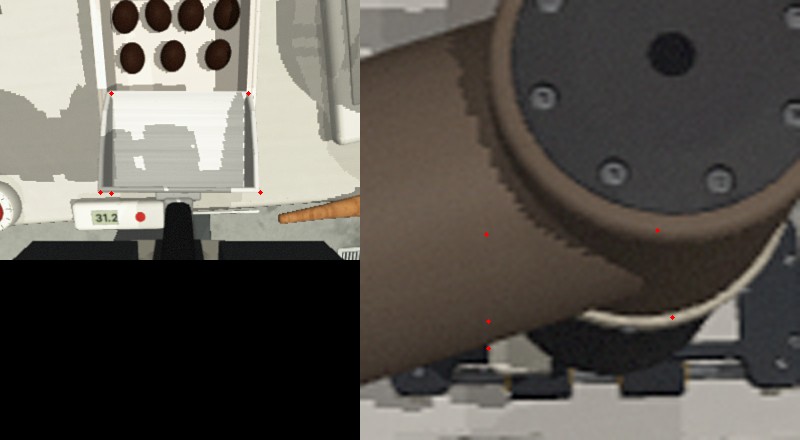

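The wrist view shows the predicted scoop corners falling on the real ones. The dragees are ahead at crop (117–240, 13–55). I'll check bin walls and dragees from this view numerically.

```bash
python3 - <<'E'
from h import *
c=cams.get_calibration('wrist'); im=cams.snapshot('wrist')
m=((im.max(2)<75)&(im[:,:,2]>im[:,:,0]+5)).astype(np.uint8); m[85:]=0;m[:,:235]=0;m[:,400:]=0
n,l,s,ce=cv2.connectedComponentsWithStats(m)
Bi=np.linalg.inv(BIN)
tob=lambda P:(P@Bi[:3,:3].T+Bi[:3,3]).round(4)[:,:2].tolist()
for i in range(1,n):
    if s[i,4]>50: print(ce[i].round(0),s[i,4],tob(onz(c,ce[i],.016)))
for v in(20,60,80): 
    g=im[v,225:410].max(1).astype(int); e=np.abs(np.diff(g)); idx=np.where(e>18)[0]
    print(v,[(int(k)+225,int(g[k]),int(g[k+1]),tob(onz(c,[k+225.5,v],.055))[0][1]) for k in idx])
A=now();W2=scoop(BIN,-.020,0,.009,18); rows(A,W2)
W3=scoop(BIN,.020,0,.0045,4); rows(W2,W3,6)
W4=scoop(BIN,.056,0,.0045,0); rows(W3,W4,5)
E
```

```text
[266.  17.] 664 [[0.0437, 0.0478]]
[299.  15.] 663 [[0.0449, 0.0171]]
[332.  15.] 663 [[0.045, -0.0135]]
[367.  14.] 666 [[0.0455, -0.0467]]
[314.  56.] 590 [[0.0094, 0.0038]]
[359.  55.] 623 [[0.0103, -0.0398]]
[273.  58.] 581 [[0.0078, 0.0431]]
20 [(232, 168, 234, 0.0705), (241, 248, 226, 0.063), (242, 226, 165, 0.0622), (251, 152, 112, 0.0546), (253, 105, 40, 0.053), (278, 33, 74, 0.0321), (279, 74, 132, 0.0313), (280, 132, 163, 0.0305), (285, 161, 142, 0.0263), (286, 142, 92, 0.0255), (287, 92, 30, 0.0246), (311, 38, 62, 0.0047), (312, 62, 136, 0.0039), (313, 136, 163, 0.003), (318, 151, 89, -0.0011), (319, 89, 30, -0.002), (343, 32, 107, -0.0219), (344, 107, 246, -0.0227), (346, 248, 174, -0.0244), (354, 158, 63, -0.031), (355, 63, 23, -0.0319), (378, 30, 87, -0.051), (379, 87, 135, -0.0518), (381, 126, 106, -0.0535), (389, 105, 131, -0.0601), (390, 131, 215, -0.061), (391, 215, 245, -0.0618)]
60 [(235, 169, 227, 0.0705), (236, 227, 249, 0.0697), (245, 248, 164, 0.0619), (260, 141, 82, 0.0489), (261, 82, 34, 0.0481), (284, 31, 69, 0.0283), (285, 69, 204, 0.0274), (286, 204, 246,
[... 586 characters left out ...]
), (247, 207, 158, 0.0613), (256, 167, 220, 0.0534), (257, 220, 243, 0.0525), (355, 245, 187, -0.0333), (356, 187, 157, -0.0341), (378, 146, 109, -0.0534), (387, 120, 196, -0.0613), (388, 196, 246, -0.0622), (392, 242, 215, -0.0657), (397, 237, 210, -0.0701)]
4 rows {'x': np.float64(0.07), 'y': np.float64(-0.0), 'z': np.float64(0.9), 'rx': np.float64(-0.02), 'ry': np.float64(0.01), 'rz': np.float64(-0.01)}
6 rows {'x': np.float64(0.1), 'y': np.float64(-0.0), 'z': np.float64(0.19), 'rx': np.float64(0.0), 'ry': np.float64(0.58), 'rz': np.float64(0.0)}
5 rows {'x': np.float64(0.22), 'y': np.float64(0.0), 'z': np.float64(0.11), 'rx': np.float64(0.0), 'ry': np.float64(0.2), 'rz': np.float64(0.0)}
```

Emit:
play_rows(
  motion=[
    {"x":0.07,"y":0,"z":0.9,"rx":-0.02,"ry":0.01,"rz":0},
    {"x":0.07,"y":0,"z":0.9,"rx":-0.02,"ry":0.01,"rz":0},
    {"x":0.07,"y":0,"z":0.9,"rx":-0.02,"ry":0.01,"rz":0},
    {"x":0.07,"y":0,"z":0.9,"rx":-0.02,"ry":0.01,"rz":0},
    {"x":0,"y":0,"z":0,"rx":0,"ry":0,"rz":0},
  ],
)

```text
clock: 7.75
tool_pos: [0.4151, -0.0923, 0.1156]
orientation: [179.9, 3.2, -4.5]
force: [0.3, -0.4, -0.9]
opening: 0.0156
gripper_force: 30.0
```

```bash
cat >> h.py <<'E'
def where(B=BIN):
    A=now(); T=np.linalg.inv(B)@A@np.linalg.inv(G); l=T@[.042,0,0,1]
    print('lip',(l[:3]*1e3).round(1),'pitch',np.degrees(np.arctan2(-T[2,0],T[0,0])).round(1),'yaw',np.degrees(np.arctan2(T[1,0],T[0,0])).round(1),'F',ctrl.get_obs()['force'].round(1))
    return A
E
python3 - <<'E'
from h import *
A=where()
W3=scoop(BIN,.015,0,.0045,4); rows(A,W3,6)
W4=scoop(BIN,.057,0,.0045,0); rows(W3,W4,5)
E
```

```text
lip [-21.   -0.7   8.3] pitch 18.2 yaw -0.2 F [ 0.3 -0.4 -0.9]
6 rows {'x': np.float64(0.07), 'y': np.float64(-0.0), 'z': np.float64(0.18), 'rx': np.float64(0.01), 'ry': np.float64(0.59), 'rz': np.float64(-0.01)}
5 rows {'x': np.float64(0.27), 'y': np.float64(0.0), 'z': np.float64(0.12), 'rx': np.float64(0.0), 'ry': np.float64(0.2), 'rz': np.float64(0.0)}
```

Emit:
play_rows(
  motion=[
    {"x":0.07,"y":0,"z":0.18,"rx":0,"ry":0.59,"rz":0},
    {"x":0.07,"y":0,"z":0.18,"rx":0,"ry":0.59,"rz":0},
    {"x":0.07,"y":0,"z":0.18,"rx":0,"ry":0.59,"rz":0},
    {"x":0.07,"y":0,"z":0.18,"rx":0,"ry":0.59,"rz":0},
    {"x":0.07,"y":0,"z":0.18,"rx":0,"ry":0.59,"rz":0},
    {"x":0.07,"y":0,"z":0.18,"rx":0,"ry":0.59,"rz":0},
  ],
)

```text
clock: 8.5
tool_pos: [0.4289, -0.0932, 0.0915]
orientation: [179.9, -11.3, -4.5]
force: [0.2, -0.5, -1.8]
opening: 0.0156
gripper_force: 30.0
```

```bash
python3 - <<'E'
from h import *
A=where()
W4=scoop(BIN,.056,0,.0040,2); rows(A,W4,5)
W5=scoop(BIN,.058,0,.006,-4); rows(W4,W5,2)
cv2.imwrite('pics/w6.png',cams.snapshot('wrist')[:260,140:500])
E
```

```text
lip [17.1 -0.4  7.6] pitch 3.7 yaw -0.2 F [ 0.2 -0.5 -1.8]
5 rows {'x': np.float64(0.27), 'y': np.float64(-0.0), 'z': np.float64(0.11), 'rx': np.float64(0.0), 'ry': np.float64(0.09), 'rz': np.float64(-0.01)}
2 rows {'x': np.float64(-0.16), 'y': np.float64(0.0), 'z': np.float64(0.16), 'rx': np.float64(-0.0), 'ry': np.float64(0.75), 'rz': np.float64(-0.0)}
```

Emit:
play_rows(
  motion=[
    {"x":0.1,"y":0,"z":0.14,"rx":0,"ry":0.05,"rz":0},
    {"x":0.3,"y":0,"z":0.1,"rx":0,"ry":0.1,"rz":0},
    {"x":0.3,"y":0,"z":0.1,"rx":0,"ry":0.1,"rz":0},
    {"x":0.3,"y":0,"z":0.1,"rx":0,"ry":0.1,"rz":0},
    {"x":0.3,"y":0,"z":0.09,"rx":0,"ry":0.1,"rz":0},
    {"x":0.1,"y":0,"z":0.03,"rx":0,"ry":0,"rz":0},
  ],
)

```text
clock: 9.3
tool_pos: [0.4665, -0.0967, 0.0848]
orientation: [179.9, -13.0, -4.5]
force: [-6.6, -0.2, 8.6]
opening: 0.0157
gripper_force: 30.0
```

```bash
cat >> h.py <<'E'
def drag(th=75):
    """dragee blobs in the wrist view, in scoop frame on trough floor and bin frame"""
    c=cams.get_calibration('wrist'); A=now(); im=cams.snapshot('wrist')
    m=((im.max(2)<th)&(im[:,:,2]>im[:,:,0]+5)).astype(np.uint8); m[190:]=0
    m=cv2.morphologyEx(m,cv2.MORPH_OPEN,np.ones((3,3),np.uint8))
    n,l,s,ce=cv2.connectedComponentsWithStats(m); T=A@np.linalg.inv(G);Ti=np.linalg.inv(T);Bi=np.linalg.inv(BIN)
    n3=T[:3,2];p0=T[:3,3]+.0145*n3
    for i in range(1,n):
        if s[i,4]<150: continue
        d=ray(c,ce[i])[0];o=np.array(c['position']);P=o+d*((p0-o)@n3/(d@n3)); Q=onz(c,ce[i],.016)[0]
        print(ce[i].round(0),s[i,4],'scoop',((Ti@np.r_[P,1])[:2]*1e3).round(0),'bin',((Bi@np.r_[Q,1])[:2]*1e3).round(0))
E
python3 - <<'E'
from h import *
A=where(); drag()
for p in(-4,-10,-15,-20,-25):
    B=scoop(BIN,.058+(-p)*.0006,0,.005+(-p)*.0008,p); rows(A,B); A=B
E
```

```text
lip [57.3 -1.2  4. ] pitch 2.0 yaw -0.2 F [-6.6 -0.2  8.6]
[256.  80.] 1098 scoop [46. 44.] bin [62. 44.]
[356. 116.] 3283 scoop [ 20. -27.] bin [ 37. -29.]
[333.  91.] 1058 scoop [ 38. -11.] bin [ 55. -12.]
[285. 102.] 2004 scoop [30. 24.] bin [46. 23.]
2 rows {'x': np.float64(-0.13), 'y': np.float64(-0.01), 'z': np.float64(0.12), 'rx': np.float64(0.02), 'ry': np.float64(0.75), 'rz': np.float64(-0.02)}
2 rows {'x': np.float64(-0.11), 'y': np.float64(0.0), 'z': np.float64(0.12), 'rx': np.float64(-0.0), 'ry': np.float64(0.75), 'rz': np.float64(0.0)}
2 rows {'x': np.float64(-0.09), 'y': np.float64(0.0), 'z': np.float64(0.11), 'rx': np.float64(-0.0), 'ry': np.float64(0.63), 'rz': np.float64(0.0)}
2 rows {'x': np.float64(-0.08), 'y': np.float64(-0.0), 'z': np.float64(0.12), 'rx': np.float64(0.0), 'ry': np.float64(0.62), 'rz': np.float64(0.0)}
2 rows {'x': np.float64(-0.08), 'y': np.float64(0.0), 'z': np.float64(0.12), 'rx': np.float64(-0.0), 'ry': np.float64(0.63), 'rz': np.float64(-0.0)}
```

Emit:
play_rows(
  motion=[
    {"x":-0.13,"y":-0.01,"z":0.12,"rx":0,"ry":0.75,"rz":0},
    {"x":-0.13,"y":-0.01,"z":0.12,"rx":0,"ry":0.75,"rz":0},
    {"x":-0.11,"y":0,"z":0.12,"rx":0,"ry":0.75,"rz":0},
    {"x":-0.11,"y":0,"z":0.12,"rx":0,"ry":0.75,"rz":0},
    {"x":-0.09,"y":0,"z":0.11,"rx":0,"ry":0.63,"rz":0},
    {"x":-0.09,"y":0,"z":0.11,"rx":0,"ry":0.63,"rz":0},
    {"x":-0.08,"y":0,"z":0.12,"rx":0,"ry":0.63,"rz":0},
    {"x":-0.08,"y":0,"z":0.12,"rx":0,"ry":0.63,"rz":0},
    {"x":-0.08,"y":0,"z":0.12,"rx":0,"ry":0.63,"rz":0},
    {"x":-0.08,"y":0,"z":0.12,"rx":0,"ry":0.63,"rz":0},
    {"x":0,"y":0,"z":0,"rx":0,"ry":0,"rz":0},
  ],
)

```text
clock: 10.72
tool_pos: [0.469, -0.1353, 0.1093]
orientation: [-172.9, -34.3, -5.5]
force: [-8.3, 19.5, 11.2]
opening: 0.025
gripper_force: 29.6
```

```bash
python3 - <<'E'
from h import *
A=where(); drag(); print(ctrl.get_obs()['joint_pos'].round(1))
cv2.imwrite('pics/w7.png',cams.snapshot('wrist')[:260,140:500])
B=A.copy(); B[:3,3]+=BIN[:3,:3]@[-.01,0,.10]; rows(A,B)
E
```

```text
lip [ 84.6 -28.9  73.5] pitch -19.4 yaw 0.8 F [-8.3 19.5 11.2]
[20. 36.] 300 scoop [ 81. 218.] bin [224. 350.]
[ 3. 74.] 162 scoop [ 53. 231.] bin [168. 352.]
[296. 117.] 891 scoop [19. 16.] bin [100.  -1.]
[329. 119.] 864 scoop [18. -7.] bin [ 97. -32.]
[333. 165.] 1366 scoop [-14. -11.] bin [ 51. -38.]
[299. 184.] 299 scoop [-28.  13.] bin [32. -9.]
[  7.   -3.1 -58.   -0.4  -0.2  80.1]
4 rows {'x': np.float64(0.48), 'y': np.float64(-0.11), 'z': np.float64(-0.88), 'rx': np.float64(-0.0), 'ry': np.float64(-0.0), 'rz': np.float64(0.0)}
```

View pics/w7.png

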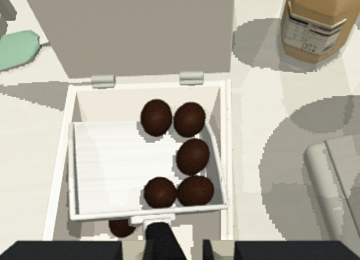

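The wrist crop shows the arm ran into its joint limits (J5≈0, J3≈−58). The scoop is rolled towards the right wall with five dragees in it (156–195, 117–192), and at least one is left behind it at (123,226). I'll bring the tool back to centre with less tilt.

```bash
python3 - <<'E'
from h import *
A=where()
B=scoop(BIN,.066,0,.022,-11); print(A[:3,3],B[:3,3]); rows(A,B,8)
im=cv2.imread('pics/w7.png'); g=cv2.cvtColor(im,6)
c=cams.get_calibration('wrist'); T=A@np.linalg.inv(G)
pts=np.array([[42,52,0],[42,-52,0],[-34,52,36],[-34,-52,36]])/1e3
print((proj(c,pts@T[:3,:3].T+T[:3,3])-[140,0]).round(0).tolist(), 'seen ~ (75,122) (205,118) (70,215) (225,208)')
E
```

```text
lip [ 85.1 -28.8  73.7] pitch -19.4 yaw 0.8 F [-8.5 18.3 11.1]
[ 0.46960874 -0.13528549  0.10954317] [ 0.45980487 -0.0954897   0.07664343]
8 rows {'x': np.float64(-0.14), 'y': np.float64(-0.19), 'z': np.float64(0.12), 'rx': np.float64(-0.2), 'ry': np.float64(-0.26), 'rz': np.float64(-0.01)}
[[110.0, 92.0], [247.0, 92.0], [98.0, 192.0], [258.0, 192.0]] seen ~ (75,122) (205,118) (70,215) (225,208)
```

```bash
python3 - <<'E'
from h import *
A=where()
B=scoop(BIN,.072,0,.05,-14); print(B[:3,3]); rows(A,B,8)
E
```

```text
lip [ 85.1 -28.8  73.7] pitch -19.4 yaw 0.8 F [-8.5 18.3 11.1]
[ 0.46310315 -0.0957377   0.09817554]
8 rows {'x': np.float64(-0.07), 'y': np.float64(-0.19), 'z': np.float64(0.04), 'rx': np.float64(-0.2), 'ry': np.float64(-0.17), 'rz': np.float64(-0.02)}
```

Emit:
play_rows(
  motion=[
    {"x":-0.07,"y":-0.19,"z":0.04,"rx":-0.2,"ry":-0.17,"rz":-0.02},
    {"x":-0.07,"y":-0.19,"z":0.04,"rx":-0.2,"ry":-0.17,"rz":-0.02},
    {"x":-0.07,"y":-0.19,"z":0.04,"rx":-0.2,"ry":-0.17,"rz":-0.02},
    {"x":-0.07,"y":-0.19,"z":0.04,"rx":-0.2,"ry":-0.17,"rz":-0.02},
    {"x":-0.07,"y":-0.19,"z":0.04,"rx":-0.2,"ry":-0.17,"rz":-0.02},
    {"x":-0.07,"y":-0.19,"z":0.04,"rx":-0.2,"ry":-0.17,"rz":-0.02},
    {"x":-0.07,"y":-0.19,"z":0.04,"rx":-0.2,"ry":-0.17,"rz":-0.02},
    {"x":-0.07,"y":-0.19,"z":0.04,"rx":-0.2,"ry":-0.17,"rz":-0.02},
    {"x":0,"y":0,"z":0,"rx":0,"ry":0,"rz":0},
  ],
)

```text
clock: 11.95
tool_pos: [0.4724, -0.1279, 0.1093]
orientation: [-175.8, -27.4, -3.9]
force: [2.1, 13.1, -0.2]
opening: 0.0229
gripper_force: 28.0
```

```bash
python3 - <<'E'
from h import *
A=where(); drag(); print(ctrl.get_obs()['joint_pos'].round(1))
c=cams.get_calibration('wrist'); im=cams.snapshot('wrist'); cv2.imwrite('pics/w8.png',im)
# back wall: bright line above the grip; print bright segments on a few rows/cols
g=im.min(2).astype(int)
for u in (230,250,270,340,360,380): 
    e=np.diff(g[80:235,u]); k=np.where(abs(e)>25)[0]; print('col',u,[(int(i)+80,int(e[i])) for i in k])
for v in (100,130,160,190,205):
    e=np.diff(g[v,190:430]); k=np.where(abs(e)>25)[0]; print('row',v,[(int(i)+190,int(e[i])) for i in k])
E
```

```text
lip [ 82.2 -23.   58. ] pitch -12.5 yaw 1.5 F [ 2.1 13.1 -0.2]
[299. 112.] 928 scoop [23. 14.] bin [87. -3.]
[332. 111.] 914 scoop [ 24. -10.] bin [ 88. -33.]
[332. 166.] 2119 scoop [-15. -10.] bin [ 37. -34.]
[  8.7  -2.7 -57.9  13.2  -7.3  65.8]
col 230 [(218, -50), (219, -71), (221, 30), (222, 40)]
col 250 [(210, -28), (211, 27), (215, -42), (216, -64), (218, 32), (219, 26), (220, 54)]
col 270 [(208, -31), (213, -47), (214, -54), (215, 44)]
col 340 [(92, -42), (93, -89), (94, -65), (124, 71), (125, 146), (129, -137), (130, -85), (165, 43), (166, 61), (167, -26), (168, -59), (169, -29), (198, 44), (199, 85), (200, 70), (204, -44), (205, -51), (206, 33)]
col 360 [(86, -30), (133, 32), (197, 80), (198, 29), (201, -37), (202, -76)]
col 380 []
row 100 [(199, 31), (208, -39), (209, -52), (218, 36), (284, -59), (285, -96), (286, -52), (310, 82), (311, 67), (318, -27), (319, -59), (320, -61), (321, -40), (345, 53), (346, 83), (347, 45), (355, -47), (365, -33), (367, 93), (368, 33)]
row 130 [(205, -57), (206, -36), (211, 34), (215, -32), (216, -47), (217, 33), (218, 65), (282, -39), (283, 
[... 268 characters left out ...]
 (202, -65), (203, -28), (208, -32), (211, 53), (212, 59), (216, -46), (217, -53), (221, 64), (222, 40), (313, -43), (314, -44), (321, -55), (322, -68), (323, -27), (348, 42), (349, 58), (351, -28), (361, 40), (362, 48), (363, 35), (366, -65), (367, 26), (368, 42), (403, -61)]
row 190 [(199, -71), (200, -32), (209, -27), (213, 58), (214, 54), (218, -44), (219, -53), (224, 33), (225, 59), (281, -39), (282, -44), (288, -48), (289, -57), (290, -36), (357, 27), (358, 42), (367, 37), (368, 48), (369, 35), (373, -26), (405, -49)]
row 205 [(198, -78), (214, 66), (215, 68), (219, -26), (220, -56), (221, -39), (226, 71), (227, 44), (291, -51), (292, -34), (367, 79), (368, 43), (373, -33), (412, -60)]
```

```bash
python3 - <<'E'
from h import *
A=where()
B=scoop(BIN,.062,-.008,.045,-3); print(B[:3,3]); rows(A,B,10)
E
```

```text
lip [ 82.  -23.1  57.9] pitch -12.5 yaw 1.5 F [ 2.  12.  -2.1]
[ 0.46398523 -0.10382661  0.11611209]
10 rows {'x': np.float64(-0.03), 'y': np.float64(-0.1), 'z': np.float64(-0.04), 'rx': np.float64(-0.11), 'ry': np.float64(-0.24), 'rz': np.float64(0.02)}
```

Emit:
play_rows(
  motion=[
    {"x":-0.03,"y":-0.1,"z":-0.04,"rx":-0.11,"ry":-0.24,"rz":0.02},
    {"x":-0.03,"y":-0.1,"z":-0.04,"rx":-0.11,"ry":-0.24,"rz":0.02},
    {"x":-0.03,"y":-0.1,"z":-0.04,"rx":-0.11,"ry":-0.24,"rz":0.02},
    {"x":-0.03,"y":-0.1,"z":-0.04,"rx":-0.11,"ry":-0.24,"rz":0.02},
    {"x":-0.03,"y":-0.1,"z":-0.04,"rx":-0.11,"ry":-0.24,"rz":0.02},
    {"x":-0.03,"y":-0.1,"z":-0.04,"rx":-0.11,"ry":-0.24,"rz":0.02},
    {"x":-0.03,"y":-0.1,"z":-0.04,"rx":-0.11,"ry":-0.24,"rz":0.02},
    {"x":-0.03,"y":-0.1,"z":-0.04,"rx":-0.11,"ry":-0.24,"rz":0.02},
    {"x":-0.03,"y":-0.1,"z":-0.04,"rx":-0.11,"ry":-0.24,"rz":0.02},
    {"x":-0.03,"y":-0.1,"z":-0.04,"rx":-0.11,"ry":-0.24,"rz":0.02},
  ],
)

```text
clock: 13.3
tool_pos: [0.4586, -0.1044, 0.1139]
orientation: [179.9, -17.4, -4.6]
force: [-0.7, -0.3, -3.3]
opening: 0.0156
gripper_force: 29.9
```

```bash
python3 - <<'E'
from h import *
A=where(); drag(); o=ctrl.get_obs();print(o['joint_pos'].round(1),o['opening'])
for z in (.03,.012):
    B=scoop(BIN,.055,0,z,0); print(B[:3,3]); rows(A,B,6)
E
```

```text
lip [55.8 -9.8 41.5] pitch -2.4 yaw -0.4 F [-0.7 -0.3 -3.3]
[358. 100.] 914 scoop [ 31. -29.] bin [ 58. -44.]
[323. 106.] 943 scoop [27. -3.] bin [ 53. -14.]
[365. 139.] 1014 scoop [  3. -33.] bin [ 25. -49.]
[367. 181.] 664 scoop [-26. -35.] bin [-10. -50.]
[330. 181.] 543 scoop [-26.  -8.] bin [ -9. -19.]
[ 15.8  -2.6 -52.9  15.1 -24.2  56.5] 0.015912002107529532
[ 0.46147092 -0.09561498  0.10694741]
6 rows {'x': np.float64(0.0), 'y': np.float64(-0.06), 'z': np.float64(0.05), 'rx': np.float64(0.01), 'ry': np.float64(-0.1), 'rz': np.float64(-0.01)}
[ 0.46147092 -0.09561498  0.08894741]
6 rows {'x': np.float64(-0.03), 'y': np.float64(-0.06), 'z': np.float64(0.16), 'rx': np.float64(0.01), 'ry': np.float64(-0.1), 'rz': np.float64(-0.01)}
```

Grip realigned (opening 15.9 mm), with five dragees in the trough. I'll check the scoop's slip in the hand against the earlier wrist image.

```bash
python3 - <<'E'
from h import *
im=cams.snapshot('wrist'); cv2.imwrite('pics/w9.png',im)
for ref in('w4','w5x'):
    r=cv2.imread(f'pics/{ref}.png')
    if r is None: continue
    e=lambda x:cv2.GaussianBlur(cv2.Canny(x,60,150),(5,5),0).astype(np.float32)
    a,b=e(r),e(im)
    for n,(x0,y0,x1,y1) in dict(root=(300,165,350,235),bl=(225,165,275,215),br=(365,165,415,215),fl=(235,75,285,120),fr=(355,75,405,120)).items():
        t=a[y0:y1,x0:x1]; w=b[max(0,y0-45):y1+45,x0-45:x1+45]
        m=cv2.matchTemplate(w,t,cv2.TM_CCOEFF_NORMED); _,v,_,p=cv2.minMaxLoc(m); print(ref,n,round(v,2),p[0]-45,p[1]-45)
E
```

```text
w4 root 0.49 0 15
w4 bl 0.53 15 -11
w4 br 0.32 -16 -35
w4 fl 0.62 1 14
w4 fr 0.41 -14 -12[ WARN:0@2.375] global loadsave.cpp:275 findDecoder imread_('pics/w5x.png'): can't open/read file: check file path/integrity
```

```bash
python3 - <<'E'
from h import *
A=where(); drag()
B=scoop(BIN,.050,-.004,.150,-15); print(B[:3,3]); rows(A,B,8)
E
```

```text
lip [56.1 -9.6 41.7] pitch -2.4 yaw -0.3 F [ 0.2 -0.1 -1.7]
[331. 100.] 1694 scoop [ 32. -10.] bin [ 59. -21.]
[365. 139.] 1015 scoop [  4. -33.] bin [ 25. -48.]
[367. 180.] 677 scoop [-26. -35.] bin [ -9. -50.]
[329. 181.] 546 scoop [-26.  -8.] bin [ -9. -19.]
[ 0.44004571 -0.0980153   0.19598935]
8 rows {'x': np.float64(0.07), 'y': np.float64(-0.02), 'z': np.float64(-0.42), 'rx': np.float64(0.01), 'ry': np.float64(0.39), 'rz': np.float64(-0.01)}
```

Emit:
play_rows(
  motion=[
    {"x":0.07,"y":-0.02,"z":-0.25,"rx":0,"ry":0.6,"rz":0},
    {"x":0.07,"y":-0.02,"z":-0.45,"rx":0,"ry":0.5,"rz":0},
    {"x":0.07,"y":-0.02,"z":-0.45,"rx":0,"ry":0.4,"rz":0},
    {"x":0.07,"y":-0.02,"z":-0.45,"rx":0,"ry":0.4,"rz":0},
    {"x":0.07,"y":-0.02,"z":-0.45,"rx":0,"ry":0.4,"rz":0},
    {"x":0.07,"y":-0.02,"z":-0.45,"rx":0,"ry":0.3,"rz":0},
    {"x":0.07,"y":-0.02,"z":-0.45,"rx":0,"ry":0.3,"rz":0},
    {"x":0.07,"y":-0.02,"z":-0.45,"rx":0,"ry":0.3,"rz":0},
    {"x":0,"y":0,"z":0,"rx":0,"ry":0,"rz":0},
  ],
)

```text
clock: 14.58
tool_pos: [0.4439, -0.1046, 0.2093]
orientation: [-179.3, -29.4, -4.6]
force: [-0.2, 0.1, -1.8]
opening: 0.0158
gripper_force: 30.0
```

```bash
python3 - <<'E'
from h import *
A=where(); drag(); o=ctrl.get_obs();print(o['joint_pos'].round(1),o['opening'])
cv2.imwrite('pics/w10.png',cams.snapshot('wrist'))
E
```

```text
lip [ 53.8  -9.7 162. ] pitch -14.4 yaw -0.1 F [-0.2  0.1 -1.8]
[66. 51.] 166 scoop [ 69. 183.] bin [212. 330.]
[53. 91.] 172 scoop [ 40. 193.] bin [151. 335.]
[367. 141.] 1008 scoop [  2. -35.] bin [ 78. -67.]
[293. 179.] 658 scoop [-25.  18.] bin [30. 21.]
[368. 181.] 630 scoop [-26. -36.] bin [ 28. -67.]
[ 19.  -19.1 -58.2  25.3 -25.6  46.1] 0.015827186408879257
```

```bash
python3 - <<'E'
from h import *
im=cv2.imread('pics/w10.png')
for th in (75,100):
    m=((im.max(2)<th)&(im[:,:,2].astype(int)>im[:,:,0].astype(int)+4)).astype(np.uint8); m[240:]=0
    m=cv2.morphologyEx(m,cv2.MORPH_OPEN,np.ones((3,3),np.uint8))
    n,l,s,ce=cv2.connectedComponentsWithStats(m)
    print(th,[(ce[i].round(0).tolist(),s[i].tolist()) for i in range(1,n) if s[i,4]>60 and 180<ce[i][0]<440])
s=m[:,220:420:1][60:235:5,::4]
for r in s: print(''.join('#' if k else '.' for k in r))
E
```

```text
75 [([367.0, 142.0], [350, 124, 35, 37, 1010]), ([293.0, 184.0], [277, 166, 33, 36, 964]), ([367.0, 186.0], [348, 170, 39, 32, 999]), ([275.0, 231.0], [264, 221, 23, 19, 356])]
100 [([413.0, 47.0], [408, 38, 14, 17, 99]), ([369.0, 142.0], [349, 124, 40, 39, 1154]), ([293.0, 184.0], [277, 166, 33, 36, 981]), ([370.0, 186.0], [348, 166, 44, 36, 1193]), ([275.0, 231.0], [264, 221, 23, 19, 374])]
..................................................
..................................................
..................................................
..................................................
..................................................
..................................................
..................................................
..................................................
..................................................
..................................................
..................................................
..................................................
..................................................
....................................####.
[... 380 characters left out ...]
.....................................
................######...............##...#.......
...............########...........#########.......
...............########..........##########.......
...............########.........###########.......
...............########.........##########........
...............#######...........##########.......
................#####.............######.#........
..................................................
..................................................
..................................................
..................................................
............####..................................
...........######.................................
```

Only three dragees stayed in the trough; the others are back in the bin. I'll pour these, then scoop again with a more vertical grasp.

```bash
cat >> h.py <<'E'
pg=np.array([-.0724,0,.0953])
def slip(a): return np.linalg.inv(M(pg,np.eye(3))@M([0,0,0],ry(a))@M(-pg,np.eye(3)))@G
def bowlf(yaw): return M([BOWL[0],BOWL[1],0],rz(yaw))
G0=G
E
python3 - <<'E'
import h; from h import *
c=cams.get_calibration('wrist');A=now()
pts=np.array([[42,52,0],[-34,52,36],[-41,0,30]])/1e3
for a in(0,5,6,7,8):
    T=A@np.linalg.inv(slip(a)); print(a,proj(c,pts@T[:3,:3].T+T[:3,3]).round(0).tolist())
h.G=slip(6.5); h.where()
for yaw in(-25,):
    B=A
    for (x,z,p) in((-.02,.155,-8),(-.005,.125,10),(0,.115,30),(.0,.115,50)):
        C=h.scoop(bowlf(yaw),x,0,z,p); print(C[:3,3].round(3),np.degrees(np.arcsin(C[2,0]))); rows(B,C); B=C
E
```

```text
0 [[249.0, 92.0], [238.0, 192.0], [318.0, 202.0]]
5 [[252.0, 107.0], [239.0, 200.0], [318.0, 211.0]]
6 [[252.0, 110.0], [240.0, 202.0], [318.0, 213.0]]
7 [[253.0, 113.0], [240.0, 203.0], [318.0, 214.0]]
8 [[253.0, 116.0], [240.0, 205.0], [318.0, 216.0]]
lip [ 45.5  -9.7 145.9] pitch -7.7 yaw -0.1 F [ 0.1  0.3 -2.8]
[ 0.407 -0.279  0.217] 29.499999999999996
8 rows {'x': np.float64(0.04), 'y': np.float64(0.89), 'z': np.float64(-0.03), 'rx': np.float64(-0.33), 'ry': np.float64(0.01), 'rz': np.float64(0.56)}
[ 0.443 -0.295  0.22 ] 11.500000000000005
5 rows {'x': np.float64(0.31), 'y': np.float64(-0.0), 'z': np.float64(0.1), 'rx': np.float64(-0.0), 'ry': np.float64(-0.9), 'rz': np.float64(-0.0)}
[ 0.483 -0.314  0.236] -8.499999999999993
6 rows {'x': np.float64(0.29), 'y': np.float64(0.0), 'z': np.float64(-0.09), 'rx': np.float64(0.0), 'ry': np.float64(-0.83), 'rz': np.float64(0.0)}
[ 0.523 -0.333  0.247] -28.5
6 rows {'x': np.float64(0.26), 'y': np.float64(-0.0), 'z': np.float64(-0.16), 'rx': np.float64(0.0), 'ry': np.float64(-0.83), 'rz': np.float64(0.0)}
```

```bash
python3 - <<'E'
import h; from h import *
A=now(); h.G=slip(6)
C=h.scoop(bowlf(-25),.01,0,.16,-6); rows(A,C,9)
E
```

```text
9 rows {'x': np.float64(0.18), 'y': np.float64(0.82), 'z': np.float64(0.0), 'rx': np.float64(-0.29), 'ry': np.float64(-0.06), 'rz': np.float64(0.5)}
```

Emit:
play_rows(
  motion=[
    {"x":0.18,"y":0.82,"z":0,"rx":-0.29,"ry":-0.06,"rz":0.5},
    {"x":0.18,"y":0.82,"z":0,"rx":-0.29,"ry":-0.06,"rz":0.5},
    {"x":0.18,"y":0.82,"z":0,"rx":-0.29,"ry":-0.06,"rz":0.5},
    {"x":0.18,"y":0.82,"z":0,"rx":-0.29,"ry":-0.06,"rz":0.5},
    {"x":0.18,"y":0.82,"z":0,"rx":-0.29,"ry":-0.06,"rz":0.5},
    {"x":0.18,"y":0.82,"z":0,"rx":-0.29,"ry":-0.06,"rz":0.5},
    {"x":0.18,"y":0.82,"z":0,"rx":-0.29,"ry":-0.06,"rz":0.5},
    {"x":0.18,"y":0.82,"z":0,"rx":-0.29,"ry":-0.06,"rz":0.5},
    {"x":0.18,"y":0.82,"z":0,"rx":-0.29,"ry":-0.06,"rz":0.5},
    {"x":0,"y":0,"z":0,"rx":0,"ry":0,"rz":0},
  ],
)

```text
clock: 15.92
tool_pos: [0.4353, -0.2925, 0.2255]
orientation: [179.8, -26.9, -25.1]
force: [-1.0, -0.2, -1.3]
opening: 0.0159
gripper_force: 30.0
```

```bash
python3 - <<'E'
import h; from h import *
h.G=slip(6); A=h.where(bowlf(-25)); drag(); print(ctrl.get_obs()['joint_pos'].round(1))
B=A
for (x,z,p) in((-.012,.125,5),(-.012,.115,25),(-.012,.115,50)):
        C=h.scoop(bowlf(-25),x,0,z,p); rows(B,C); B=C
E
```

```text
lip [  8.9  -1.4 159.4] pitch -5.9 yaw -0.2 F [-1.  -0.2 -1.3]
[473.  40.] 264 scoop [  92. -120.] bin [ 129. -496.]
[402.  37.] 210 scoop [ 94. -65.] bin [ 166. -408.]
[494.  93.] 310 scoop [  51. -134.] bin [  51. -487.]
[366. 150.] 1016 scoop [  6. -36.] bin [  37. -303.]
[298. 177.] 750 scoop [-14.  14.] bin [  34. -212.]
[367. 181.] 611 scoop [-17. -36.] bin [  -0. -288.]
[ -6.9  -9.8 -46.1  17.3 -29.1  58.5]
3 rows {'x': np.float64(-0.15), 'y': np.float64(-0.01), 'z': np.float64(0.14), 'rx': np.float64(0.02), 'ry': np.float64(-0.91), 'rz': np.float64(-0.01)}
5 rows {'x': np.float64(0.31), 'y': np.float64(-0.0), 'z': np.float64(-0.11), 'rx': np.float64(0.0), 'ry': np.float64(-1.0), 'rz': np.float64(-0.0)}
7 rows {'x': np.float64(0.28), 'y': np.float64(-0.0), 'z': np.float64(-0.17), 'rx': np.float64(0.0), 'ry': np.float64(-0.89), 'rz': np.float64(0.0)}
```

Emit:
play_rows(
  motion=[
    {"x":-0.15,"y":0,"z":0.14,"rx":0.02,"ry":-0.91,"rz":0},
    {"x":-0.15,"y":0,"z":0.14,"rx":0.02,"ry":-0.91,"rz":0},
    {"x":-0.15,"y":0,"z":0.14,"rx":0.02,"ry":-0.91,"rz":0},
    {"x":0.31,"y":0,"z":-0.11,"rx":0,"ry":-1,"rz":0},
    {"x":0.31,"y":0,"z":-0.11,"rx":0,"ry":-1,"rz":0},
    {"x":0.31,"y":0,"z":-0.11,"rx":0,"ry":-1,"rz":0},
    {"x":0.31,"y":0,"z":-0.11,"rx":0,"ry":-1,"rz":0},
    {"x":0.31,"y":0,"z":-0.11,"rx":0,"ry":-1,"rz":0},
    {"x":0.28,"y":0,"z":-0.17,"rx":0,"ry":-0.89,"rz":0},
    {"x":0.28,"y":0,"z":-0.17,"rx":0,"ry":-0.89,"rz":0},
    {"x":0.28,"y":0,"z":-0.17,"rx":0,"ry":-0.89,"rz":0},
    {"x":0.28,"y":0,"z":-0.17,"rx":0,"ry":-0.89,"rz":0},
    {"x":0,"y":0,"z":0,"rx":0,"ry":0,"rz":0},
    {"x":0,"y":0,"z":0,"rx":0,"ry":0,"rz":0},
  ],
)

```text
clock: 17.73
tool_pos: [0.4903, -0.3169, 0.2429]
orientation: [-179.9, 18.2, -25.0]
force: [0.0, -0.5, -1.3]
opening: 0.016
gripper_force: 30.0
```

```bash
cat >> h.py <<'E'
def blobs(n,box,th=75):
    im=cams.snapshot(n); x0,y0,x1,y1=box
    m=((im.max(2)<th)&(im[:,:,2].astype(int)>im[:,:,0].astype(int)+4)).astype(np.uint8)
    k=np.zeros_like(m);k[y0:y1,x0:x1]=m[y0:y1,x0:x1]
    q,l,s,ce=cv2.connectedComponentsWithStats(k)
    return [(ce[i].round(0).tolist(),int(s[i,4])) for i in range(1,q) if s[i,4]>15],im
E
python3 - <<'E'
import h; from h import *
h.G=slip(6); A=h.where(bowlf(-25)); print(ctrl.get_obs()['joint_pos'].round(1))
b,im=blobs('wrist',(200,40,440,240));print('wrist',b)
b,im=blobs('scene',(370,190,500,280));print('scene',b);cv2.imwrite('pics/sc2.png',im)
b,im=blobs('top',(300,170,400,260));print('top bin',b)
b,im=blobs('top',(400,150,480,230));print('top bowl',b)
# retreat: lift, then above the bin, tool vertical-ish
B=h.scoop(bowlf(-25),-.03,0,.20,5); rows(A,B)
C=h.scoop(BIN,-.030,0,.13,16); rows(B,C)
E
```

```text
lip [-11.5   0.5 114.8] pitch 39.2 yaw 0.1 F [ 0.  -0.5 -1.3]
[-15.7  23.    5.3  -2.9 -90.2  81.2]
wrist [([324.0, 63.0], 653), ([295.0, 75.0], 1261)]
scene []
top bin [([341.0, 219.0], 1675)]
top bowl []
9 rows {'x': np.float64(-0.39), 'y': np.float64(0.0), 'z': np.float64(-0.18), 'rx': np.float64(-0.0), 'ry': np.float64(0.95), 'rz': np.float64(0.0)}
8 rows {'x': np.float64(-0.35), 'y': np.float64(-0.91), 'z': np.float64(0.19), 'rx': np.float64(0.12), 'ry': np.float64(-0.34), 'rz': np.float64(-0.64)}
```

Three dragees now lie in the bowl (wrist pixels (324,63), (295,75)) and the trough is empty. Back to the bin for more.

Emit:
play_rows(
  motion=[
    {"x":-0.39,"y":0,"z":-0.18,"rx":0,"ry":0.95,"rz":0},
    {"x":-0.39,"y":0,"z":-0.18,"rx":0,"ry":0.95,"rz":0},
    {"x":-0.39,"y":0,"z":-0.18,"rx":0,"ry":0.95,"rz":0},
    {"x":-0.39,"y":0,"z":-0.18,"rx":0,"ry":0.95,"rz":0},
    {"x":-0.39,"y":0,"z":-0.18,"rx":0,"ry":0.95,"rz":0},
    {"x":-0.39,"y":0,"z":-0.18,"rx":0,"ry":0.95,"rz":0},
    {"x":-0.39,"y":0,"z":-0.18,"rx":0,"ry":0.95,"rz":0},
    {"x":-0.39,"y":0,"z":-0.18,"rx":0,"ry":0.95,"rz":0},
    {"x":-0.39,"y":0,"z":-0.18,"rx":0,"ry":0.95,"rz":0},
    {"x":-0.35,"y":-0.91,"z":0.19,"rx":0.12,"ry":-0.34,"rz":-0.64},
    {"x":-0.35,"y":-0.91,"z":0.19,"rx":0.12,"ry":-0.34,"rz":-0.64},
    {"x":-0.35,"y":-0.91,"z":0.19,"rx":0.12,"ry":-0.34,"rz":-0.64},
    {"x":-0.35,"y":-0.91,"z":0.19,"rx":0.12,"ry":-0.34,"rz":-0.64},
    {"x":-0.35,"y":-0.91,"z":0.19,"rx":0.12,"ry":-0.34,"rz":-0.64},
    {"x":-0.35,"y":-0.91,"z":0.19,"rx":0.12,"ry":-0.34,"rz":-0.64},
    {"x":-0.35,"y":-0.91,"z":0.19,"rx":0.12,"ry":-0.34,"rz":-0.64},
    {"x":-0.35,"y":-0.91,"z":0.19,"rx":0.12,"ry":-0.34,"rz":-0.64},
    {"x":0,"y":0,"z":0,"rx":0,"ry":0,"rz":0},
  ],
)

```text
clock: 20.18
tool_pos: [0.4042, -0.0906, 0.2364]
orientation: [-179.9, -5.1, -4.1]
force: [-0.8, 0.0, -1.6]
opening: 0.0161
gripper_force: 30.0
```

```bash
python3 - <<'E'
import h; from h import *
h.G=slip(6); A=h.where(); print(ctrl.get_obs()['joint_pos'].round(1))
h.drag()
im=cams.snapshot('wrist');cv2.imwrite('pics/w11.png',im)
cv2.imwrite('pics/t2.png',cams.snapshot('scene'))
E
```

```text
lip [-29.8   1.2 132.3] pitch 15.9 yaw 0.2 F [-0.8  0.  -1.6]
[ 16.7  -9.4 -32.9   1.9 -61.7  68.4]
[541.  48.] 1823 scoop [  87. -172.] bin [  48. -246.]
```

```bash
python3 - <<'E'
import h; from h import *
c=cams.get_calibration('scene'); im=cv2.imread('pics/t2.png')
q=proj(c,[(BIN@[x/1e3,y/1e3,z/1e3,1])[:3] for x,y,z in((-104,62,55),(-104,-62,55),(101,62,55),(101,-62,55),(-104,0,4),(-90,0,16),(-60,0,16))]);print(q.round(0).tolist())
m=((im.max(2)<75)&(im[:,:,2].astype(int)>im[:,:,0].astype(int)+4)).astype(np.uint8)
k=np.zeros_like(m);k[190:250,290:390]=m[190:250,290:390]
n,l,s,ce=cv2.connectedComponentsWithStats(k)
Bi=np.linalg.inv(BIN)
for i in range(1,n):
    if s[i,4]>10: print(ce[i].round(0),s[i].tolist(),((Bi@np.r_[onz(c,ce[i],.016)[0],1])*1e3).round(0)[:2])
# move aside
A=now();B=A.copy();B[:3,3]+=BIN[:3,:3]@[0,.13,.03];rows(A,B,6)
E
```

```text
[[296.0, 226.0], [339.0, 243.0], [341.0, 196.0], [380.0, 208.0], [316.0, 252.0], [320.0, 245.0], [327.0, 240.0]]
[321. 230.] [317, 226, 8, 8, 50] [-31.  40.]
[340. 235.] [336, 232, 9, 8, 49] [-24. -16.]
6 rows {'x': np.float64(0.02), 'y': np.float64(-0.87), 'z': np.float64(-0.2), 'rx': np.float64(-0.0), 'ry': np.float64(0.0), 'rz': np.float64(0.0)}
```

Emit:
play_rows(
  motion=[
    {"x":0.02,"y":-0.87,"z":-0.2,"rx":0,"ry":0,"rz":0},
    {"x":0.02,"y":-0.87,"z":-0.2,"rx":0,"ry":0,"rz":0},
    {"x":0.02,"y":-0.87,"z":-0.2,"rx":0,"ry":0,"rz":0},
    {"x":0.02,"y":-0.87,"z":-0.2,"rx":0,"ry":0,"rz":0},
    {"x":0.02,"y":-0.87,"z":-0.2,"rx":0,"ry":0,"rz":0},
    {"x":0.02,"y":-0.87,"z":-0.2,"rx":0,"ry":0,"rz":0},
    {"x":0,"y":0,"z":0,"rx":0,"ry":0,"rz":0},
  ],
)

```text
clock: 21.2
tool_pos: [0.4151, 0.0391, 0.2672]
orientation: [-179.9, -5.1, -4.2]
force: [1.4, 0.1, -1.6]
opening: 0.0159
gripper_force: 30.0
```

```bash
python3 - <<'E'
import h; from h import *
h.G=slip(6); A=h.where()
c=cams.get_calibration('wrist'); b,im=blobs('wrist',(300,20,640,300)); cv2.imwrite('pics/w12.png',im)
print(proj(c,[(BIN@[x/1e3,y/1e3,z/1e3,1])[:3] for x,y,z in((-104,62,55),(-104,-62,55),(101,62,55),(101,-62,55),(-90,-50,16))]).round(0).tolist())
Bi=np.linalg.inv(BIN)
for p,s in b: print(p,s,((Bi@np.r_[onz(c,p,.016)[0],1])*1e3).round(0)[:2])
E
```

```text
lip [-28.6 131.3 163.1] pitch 15.9 yaw 0.2 F [ 1.4  0.1 -1.6]
[[378.0, 185.0], [484.0, 185.0], [384.0, -8.0], [501.0, -6.0], [461.0, 170.0]]
[634.0, 55.0] 430 [  52. -254.]
[437.0, 116.0] 344 [-23. -15.]
[396.0, 123.0] 187 [-32.  35.]
[414.0, 167.0] 328 [-86.  10.]
[362.0, 265.0] 16 [-218.   72.]
[366.0, 291.0] 17 [-255.   66.]
```

Emit:
play_rows(
  motion=[
    {"x":0,"y":-1,"z":-0.3,"rx":0,"ry":0,"rz":0},
    {"x":0,"y":-1,"z":-0.3,"rx":0,"ry":0,"rz":0},
    {"x":0,"y":-0.5,"z":-0.1,"rx":0,"ry":0,"rz":0},
    {"x":0,"y":0,"z":0,"rx":0,"ry":0,"rz":0},
  ],
)

```text
clock: 21.75
tool_pos: [0.4176, 0.101, 0.284]
orientation: [-179.9, -5.0, -4.2]
force: [-0.1, 0.7, -1.9]
opening: 0.0163
gripper_force: 30.0
```

```bash
python3 - <<'E'
import h; from h import *
h.G=slip(6); A=h.where()
c=cams.get_calibration('wrist'); b,im=blobs('wrist',(300,20,640,300)); cv2.imwrite('pics/w13.png',im)
Bi=np.linalg.inv(BIN)
for p,s in b:
    if s>40:print(p,s,((Bi@np.r_[onz(c,p,.016)[0],1])*1e3).round(0)[:2])
B=h.scoop(BIN,-.046,.006,.11,40);rows(A,B); C=h.scoop(BIN,-.052,.006,.011,52);print(C[:3,3]);rows(B,C)
E
```

```text
lip [-30.8 193.  179.8] pitch 16.0 yaw 0.1 F [-0.1  0.7 -1.9]
[480.0, 115.0] 319 [-23. -15.]
[438.0, 122.0] 267 [-32.  39.]
[457.0, 164.0] 302 [-86.  10.]
[434.0, 166.0] 168 [-89.  40.]
[364.0, 277.0] 55 [-245.  128.]
8 rows {'x': np.float64(0.19), 'y': np.float64(0.93), 'z': np.float64(0.21), 'rx': np.float64(-0.0), 'ry': np.float64(-0.75), 'rz': np.float64(0.0)}
[ 0.45929069 -0.08943411  0.14353479]
4 rows {'x': np.float64(0.58), 'y': np.float64(0.0), 'z': np.float64(0.79), 'rx': np.float64(0.0), 'ry': np.float64(-0.75), 'rz': np.float64(0.0)}
```

Emit:
play_rows(
  motion=[
    {"x":0.19,"y":0.93,"z":0.21,"rx":0,"ry":-0.75,"rz":0},
    {"x":0.19,"y":0.93,"z":0.21,"rx":0,"ry":-0.75,"rz":0},
    {"x":0.19,"y":0.93,"z":0.21,"rx":0,"ry":-0.75,"rz":0},
    {"x":0.19,"y":0.93,"z":0.21,"rx":0,"ry":-0.75,"rz":0},
    {"x":0.19,"y":0.93,"z":0.21,"rx":0,"ry":-0.75,"rz":0},
    {"x":0.19,"y":0.93,"z":0.21,"rx":0,"ry":-0.75,"rz":0},
    {"x":0.19,"y":0.93,"z":0.21,"rx":0,"ry":-0.75,"rz":0},
    {"x":0.19,"y":0.93,"z":0.21,"rx":0,"ry":-0.75,"rz":0},
    {"x":0,"y":0,"z":0,"rx":0,"ry":0,"rz":0},
  ],
)

```text
clock: 22.92
tool_pos: [0.437, -0.0887, 0.2372]
orientation: [-179.9, 19.2, -4.4]
force: [0.4, 0.2, -1.9]
opening: 0.0157
gripper_force: 30.0
```

```bash
python3 - <<'E'
import h; from h import *
h.G=slip(6); A=h.where(); C=h.scoop(BIN,-.052,.006,.010,52);rows(A,C,5)
D=h.scoop(BIN,0.02,.004,.008,12);rows(C,D,12)
E
```

```text
lip [-47.2   5.2 108.5] pitch 40.2 yaw -0.0 F [ 0.4  0.2 -1.9]
5 rows {'x': np.float64(0.47), 'y': np.float64(-0.01), 'z': np.float64(0.62), 'rx': np.float64(-0.0), 'ry': np.float64(-0.59), 'rz': np.float64(-0.0)}
12 rows {'x': np.float64(-0.01), 'y': np.float64(0.01), 'z': np.float64(0.13), 'rx': np.float64(0.0), 'ry': np.float64(0.83), 'rz': np.float64(0.0)}
```

Emit:
play_rows(
  motion=[
    {"x":0.47,"y":-0.01,"z":0.62,"rx":0,"ry":-0.59,"rz":0},
    {"x":0.47,"y":-0.01,"z":0.62,"rx":0,"ry":-0.59,"rz":0},
    {"x":0.47,"y":-0.01,"z":0.62,"rx":0,"ry":-0.59,"rz":0},
    {"x":0.47,"y":-0.01,"z":0.62,"rx":0,"ry":-0.59,"rz":0},
    {"x":0.47,"y":-0.01,"z":0.62,"rx":0,"ry":-0.59,"rz":0},
    {"x":0,"y":0,"z":0,"rx":0,"ry":0,"rz":0},
  ],
)

```text
clock: 23.68
tool_pos: [0.4595, -0.087, 0.1428]
orientation: [-179.9, 30.9, -4.2]
force: [-0.7, 0.6, -1.3]
opening: 0.0159
gripper_force: 30.0
```

```bash
python3 - <<'E'
import h; from h import *
h.G=slip(6); A=h.where(); print(ctrl.get_obs()['opening'])
B=A
for x,z,p in((-.02,.009,40),(.008,.008,24),(.03,.007,10)):
    D=h.scoop(BIN,x,.005,z,p);rows(B,D,5);B=D
E
```

```text
lip [-51.8   8.6  10.3] pitch 51.9 yaw 0.2 F [-0.7  0.6 -1.3]
0.01593611258580601
5 rows {'x': np.float64(0.05), 'y': np.float64(0.03), 'z': np.float64(0.02), 'rx': np.float64(-0.0), 'ry': np.float64(0.6), 'rz': np.float64(0.0)}
5 rows {'x': np.float64(-0.02), 'y': np.float64(0.0), 'z': np.float64(0.13), 'rx': np.float64(0.0), 'ry': np.float64(0.8), 'rz': np.float64(0.0)}
5 rows {'x': np.float64(-0.04), 'y': np.float64(0.0), 'z': np.float64(0.16), 'rx': np.float64(0.0), 'ry': np.float64(0.7), 'rz': np.float64(0.0)}
```

Emit:
play_rows(
  motion=[
    {"x":0.05,"y":0.03,"z":0.02,"rx":0,"ry":0.6,"rz":0},
    {"x":0.05,"y":0.03,"z":0.02,"rx":0,"ry":0.6,"rz":0},
    {"x":0.05,"y":0.03,"z":0.02,"rx":0,"ry":0.6,"rz":0},
    {"x":0.05,"y":0.03,"z":0.02,"rx":0,"ry":0.6,"rz":0},
    {"x":0.05,"y":0.03,"z":0.02,"rx":0,"ry":0.6,"rz":0},
    {"x":-0.02,"y":0,"z":0.13,"rx":0,"ry":0.8,"rz":0},
    {"x":-0.02,"y":0,"z":0.13,"rx":0,"ry":0.8,"rz":0},
    {"x":-0.02,"y":0,"z":0.13,"rx":0,"ry":0.8,"rz":0},
    {"x":-0.02,"y":0,"z":0.13,"rx":0,"ry":0.8,"rz":0},
    {"x":-0.02,"y":0,"z":0.13,"rx":0,"ry":0.8,"rz":0},
    {"x":-0.04,"y":0,"z":0.16,"rx":0,"ry":0.7,"rz":0},
    {"x":-0.04,"y":0,"z":0.16,"rx":0,"ry":0.7,"rz":0},
    {"x":-0.04,"y":0,"z":0.16,"rx":0,"ry":0.7,"rz":0},
    {"x":-0.04,"y":0,"z":0.16,"rx":0,"ry":0.7,"rz":0},
    {"x":-0.04,"y":0,"z":0.16,"rx":0,"ry":0.7,"rz":0},
  ],
)

```text
clock: 25.55
tool_pos: [0.4547, -0.0902, 0.1054]
orientation: [-179.8, -11.5, -4.2]
force: [0.0, -0.5, -0.5]
opening: 0.0157
gripper_force: 30.0
```

```bash
python3 - <<'E'
import h; from h import *
h.G=slip(6); A=h.where(); print(ctrl.get_obs()['opening'],ctrl.get_obs()['joint_pos'].round(1)); h.drag()
B=h.scoop(BIN,.057,.003,.004,3);rows(A,B,6)
cv2.imwrite('pics/w14.png',cams.snapshot('wrist'))
E
```

```text
lip [31.7  5.3 11.2] pitch 9.5 yaw 0.1 F [ 0.  -0.5 -0.5]
0.015711535031469458 [ 16.5   0.7 -46.7   7.4 -32.   63.3]
[324.  94.] 1797 scoop [49. -4.] bin [43.  1.]
6 rows {'x': np.float64(0.07), 'y': np.float64(0.01), 'z': np.float64(0.14), 'rx': np.float64(-0.01), 'ry': np.float64(0.27), 'rz': np.float64(0.0)}
```

```bash
python3 - <<'E'
import h; from h import *
h.G=slip(6); A=h.where()
B=h.scoop(BIN,.027,.003,.0035,9);rows(A,B,3)
C=h.scoop(BIN,.056,.001,.0035,4);rows(B,C,6)
E
```

```text
lip [29.5  4.7 10. ] pitch 9.7 yaw 0.1 F [-0.7 -0.7 -2.1]
3 rows {'x': np.float64(-0.07), 'y': np.float64(0.02), 'z': np.float64(0.09), 'rx': np.float64(-0.01), 'ry': np.float64(0.05), 'rz': np.float64(0.01)}
6 rows {'x': np.float64(0.12), 'y': np.float64(0.01), 'z': np.float64(0.09), 'rx': np.float64(0.0), 'ry': np.float64(0.21), 'rz': np.float64(-0.0)}
```

Emit:
play_rows(
  motion=[
    {"x":-0.07,"y":0.02,"z":0.09,"rx":0,"ry":0.05,"rz":0},
    {"x":-0.07,"y":0.02,"z":0.09,"rx":0,"ry":0.05,"rz":0},
    {"x":-0.07,"y":0.02,"z":0.09,"rx":0,"ry":0.05,"rz":0},
    {"x":0,"y":0,"z":0,"rx":0,"ry":0,"rz":0},
  ],
)

```text
clock: 26.15
tool_pos: [0.4503, -0.0917, 0.0958]
orientation: [-179.9, -11.8, -4.2]
force: [-0.1, 0.4, -1.2]
opening: 0.0159
gripper_force: 30.0
```

```bash
python3 - <<'E'
import h; from h import *
h.G=slip(6); A=h.where(); h.drag()
C=h.scoop(BIN,.057,.001,.0045,3);rows(A,C,6)
E
```

```text
lip [27.9  3.3  2.1] pitch 9.2 yaw 0.1 F [-0.1  0.4 -1.2]
[302.  72.] 984 scoop [66. 12.] bin [53. 15.]
[341.  79.] 983 scoop [ 60. -17.] bin [ 48. -14.]
6 rows {'x': np.float64(0.11), 'y': np.float64(0.01), 'z': np.float64(0.09), 'rx': np.float64(-0.0), 'ry': np.float64(0.26), 'rz': np.float64(0.0)}
```

```bash
python3 - <<'E'
import h; from h import *
h.G=slip(4.5); A=h.where()
C=h.scoop(BIN,.056,.001,.0035,3);rows(A,C,6)
E
```

```text
lip [31.   3.4  4.8] pitch 7.7 yaw 0.1 F [ 0.2 -0.1 -1.2]
6 rows {'x': np.float64(0.1), 'y': np.float64(0.01), 'z': np.float64(0.09), 'rx': np.float64(-0.0), 'ry': np.float64(0.2), 'rz': np.float64(0.0)}
```

Emit:
play_rows(
  motion=[
    {"x":0.1,"y":0.01,"z":0.1,"rx":0,"ry":0.2,"rz":0},
    {"x":0.1,"y":0.01,"z":0.1,"rx":0,"ry":0.2,"rz":0},
    {"x":0.12,"y":0.01,"z":0.09,"rx":0,"ry":0.2,"rz":0},
    {"x":0.14,"y":0.01,"z":0.09,"rx":0,"ry":0.2,"rz":0},
    {"x":0.14,"y":0.01,"z":0.09,"rx":0,"ry":0.2,"rz":0},
    {"x":0.14,"y":0.01,"z":0.09,"rx":0,"ry":0.2,"rz":0},
    {"x":0,"y":0,"z":0,"rx":0,"ry":0,"rz":0},
  ],
)

```text
clock: 27.08
tool_pos: [0.4717, -0.0947, 0.0869]
orientation: [-179.9, -16.6, -4.2]
force: [-0.0, 0.6, -1.7]
opening: 0.0158
gripper_force: 30.0
```

```bash
python3 - <<'E'
import h; from h import *
h.G=slip(4.5); A=h.where(); h.drag(); print(ctrl.get_obs()['joint_pos'].round(1))
C=h.scoop(BIN,.066,.001,.012,-4);rows(A,C,4)
E
```

```text
lip [59.8  2.   4.3] pitch 2.9 yaw 0.1 F [-0.   0.6 -1.7]
[320. 106.] 1972 scoop [36. -2.] bin [56.  0.]
[ 15.9   1.7 -53.9  16.9 -19.5  54.7]
4 rows {'x': np.float64(-0.04), 'y': np.float64(0.01), 'z': np.float64(0.04), 'rx': np.float64(-0.01), 'ry': np.float64(0.43), 'rz': np.float64(0.0)}
```

```bash
python3 - <<'E'
import h; from h import *
h.G=slip(4.5); B=h.where()
for x,z,p,n in((.065,.010,-4,4),(.075,.022,-6,4),(.080,.045,-7,4),(.07,.12,-8,5)):
    C=h.scoop(BIN,x,.001,z,p);rows(B,C,n);B=C
E
```

```text
lip [59.7  2.   4.3] pitch 2.9 yaw 0.1 F [-0.   0.1 -2.6]
4 rows {'x': np.float64(-0.06), 'y': np.float64(0.01), 'z': np.float64(0.06), 'rx': np.float64(-0.01), 'ry': np.float64(0.43), 'rz': np.float64(0.0)}
4 rows {'x': np.float64(0.1), 'y': np.float64(0.0), 'z': np.float64(-0.04), 'rx': np.float64(0.0), 'ry': np.float64(0.13), 'rz': np.float64(-0.0)}
4 rows {'x': np.float64(0.13), 'y': np.float64(-0.0), 'z': np.float64(-0.17), 'rx': np.float64(-0.0), 'ry': np.float64(0.06), 'rz': np.float64(-0.0)}
5 rows {'x': np.float64(0.18), 'y': np.float64(0.0), 'z': np.float64(-0.56), 'rx': np.float64(0.0), 'ry': np.float64(0.05), 'rz': np.float64(0.0)}
```

Emit:
play_rows(
  motion=[
    {"x":-0.06,"y":0.01,"z":0.06,"rx":0,"ry":0.43,"rz":0},
    {"x":-0.06,"y":0.01,"z":0.06,"rx":0,"ry":0.43,"rz":0},
    {"x":-0.06,"y":0.01,"z":0.06,"rx":0,"ry":0.43,"rz":0},
    {"x":-0.06,"y":0.01,"z":0.06,"rx":0,"ry":0.43,"rz":0},
    {"x":0.1,"y":0,"z":-0.04,"rx":0,"ry":0.13,"rz":0},
    {"x":0.1,"y":0,"z":-0.04,"rx":0,"ry":0.13,"rz":0},
    {"x":0.1,"y":0,"z":-0.04,"rx":0,"ry":0.13,"rz":0},
    {"x":0.1,"y":0,"z":-0.04,"rx":0,"ry":0.13,"rz":0},
    {"x":0,"y":0,"z":0,"rx":0,"ry":0,"rz":0},
  ],
)

```text
clock: 28.25
tool_pos: [0.4877, -0.1074, 0.1071]
orientation: [-178.0, -23.5, -4.3]
force: [-0.3, -0.1, -2.7]
opening: 0.0159
gripper_force: 30.0
```

```bash
python3 - <<'E'
import h; from h import *
h.G=slip(4.5); B=h.where(); h.drag(); o=ctrl.get_obs();print(o['joint_pos'].round(1),o['opening'])
for x,z,p,n in((.075,.045,-7,4),(.065,.12,-9,5)):
    C=h.scoop(BIN,x,.001,z,p);rows(B,C,n);B=C
E
```

```text
lip [85.7 -6.1 37.5] pitch -4.0 yaw 0.6 F [-0.3 -0.1 -2.7]
[320. 101.] 1963 scoop [40. -1.] bin [99. -7.]
[618. 157.] 1814 scoop [  -1. -225.] bin [  52. -255.]
[ 11.6  -1.  -58.2  24.6 -10.5  51.2] 0.015791017643393017
4 rows {'x': np.float64(-0.12), 'y': np.float64(-0.11), 'z': np.float64(-0.07), 'rx': np.float64(-0.12), 'ry': np.float64(0.19), 'rz': np.float64(-0.0)}
5 rows {'x': np.float64(0.17), 'y': np.float64(-0.0), 'z': np.float64(-0.55), 'rx': np.float64(0.0), 'ry': np.float64(0.1), 'rz': np.float64(0.0)}
```

The dragees sit right at the lip, and with this grasp angle the arm can't tilt back any further. I'll set the scoop down on the bin floor and regrasp it with the tool upright.

```bash
python3 - <<'E'
import h; from h import *
h.G=slip(4.5); B=h.where()
C=h.scoop(BIN,.056,.000,.0045,2.5);rows(B,C,7)
E
```

```text
lip [85.5 -6.1 37.3] pitch -4.0 yaw 0.6 F [-0.9 -0.9 -1.3]
7 rows {'x': np.float64(-0.15), 'y': np.float64(-0.05), 'z': np.float64(0.07), 'rx': np.float64(-0.07), 'ry': np.float64(-0.23), 'rz': np.float64(0.0)}
```

Emit:
play_rows(
  motion=[
    {"x":-0.15,"y":-0.05,"z":0.07,"rx":-0.07,"ry":-0.23,"rz":0},
    {"x":-0.15,"y":-0.05,"z":0.07,"rx":-0.07,"ry":-0.23,"rz":0},
    {"x":-0.15,"y":-0.05,"z":0.07,"rx":-0.07,"ry":-0.23,"rz":0},
    {"x":-0.15,"y":-0.05,"z":0.07,"rx":-0.07,"ry":-0.23,"rz":0},
    {"x":-0.15,"y":-0.05,"z":0.07,"rx":-0.07,"ry":-0.23,"rz":0},
    {"x":-0.15,"y":-0.05,"z":0.07,"rx":-0.07,"ry":-0.23,"rz":0},
    {"x":-0.15,"y":-0.05,"z":0.07,"rx":-0.07,"ry":-0.23,"rz":0},
    {"x":0,"y":0,"z":0,"rx":0,"ry":0,"rz":0},
  ],
)

```text
clock: 29.3
tool_pos: [0.4682, -0.0967, 0.0864]
orientation: [180.0, -17.0, -4.2]
force: [0.6, -0.4, -1.6]
opening: 0.0159
gripper_force: 30.0
```

```bash
python3 - <<'E'
import h; from h import *
h.G=slip(4.5); B=h.where(); h.drag();print(ctrl.get_obs()['opening'])
C=h.scoop(BIN,.056,.000,.0045,2.5);rows(B,C,2)
E
```

```text
lip [56.9 -0.5  4.4] pitch 2.5 yaw 0.1 F [ 0.6 -0.4 -1.6]
[300. 103.] 977 scoop [38. 13.] bin [55. 13.]
[340. 102.] 987 scoop [ 39. -16.] bin [ 55. -17.]
0.015972070514382902
2 rows {'x': np.float64(-0.02), 'y': np.float64(-0.01), 'z': np.float64(-0.01), 'rx': np.float64(-0.0), 'ry': np.float64(-0.0), 'rz': np.float64(0.01)}
```

```bash
cat >> h.py <<'E'
SB=BIN@M([.0155,-.0005,.004],np.eye(3))   # scoop set flat on the bin floor
GR3=np.diag([1,-1,-1.]); G3=M([-.0732,0,.097-.019],GR3)   # upright grasp
E
python3 - <<'E'
from h import *
A=now(); B=SB@G3; print(B[:3,3]); rows(A,B,6)
E
```

```text
[ 0.45822493 -0.09587232  0.082     ]
6 rows {'x': np.float64(-0.07), 'y': np.float64(-0.0), 'z': np.float64(0.02), 'rx': np.float64(0.0), 'ry': np.float64(-0.71), 'rz': np.float64(0.0)}
```

Emit:
play_rows(
  motion=[
    {"x":0,"y":0,"z":0,"rx":0,"ry":0,"rz":0},
    {"x":0,"y":0,"z":0,"rx":0,"ry":0,"rz":0},
    {"x":0,"y":0,"z":0,"rx":0,"ry":0,"rz":0},
    {"x":-0.07,"y":0,"z":-0.1,"rx":0,"ry":-0.71,"rz":0},
    {"x":-0.07,"y":0,"z":-0.1,"rx":0,"ry":-0.71,"rz":0},
    {"x":-0.07,"y":0,"z":0,"rx":0,"ry":-0.71,"rz":0},
    {"x":-0.07,"y":0,"z":0.1,"rx":0,"ry":-0.71,"rz":0},
    {"x":-0.07,"y":0,"z":0.1,"rx":0,"ry":-0.71,"rz":0},
    {"x":-0.07,"y":0,"z":0.1,"rx":0,"ry":-0.71,"rz":0},
    {"x":0,"y":0,"z":0,"rx":0,"ry":0,"rz":0},
  ],
  fingers=-0.2,
)

```text
clock: 30.6
tool_pos: [0.4578, -0.0962, 0.0816]
orientation: [180.0, 0.0, -4.2]
force: [-0.0, 0.1, -1.4]
opening: 0.0348
gripper_force: 0.0
```

Emit:
play_rows(
  motion=[
    {"x":0,"y":0,"z":0,"rx":0,"ry":0,"rz":0},
    {"x":0,"y":0,"z":0,"rx":0,"ry":0,"rz":0},
    {"x":0,"y":0,"z":0,"rx":0,"ry":0,"rz":0},
    {"x":0,"y":0,"z":0,"rx":0,"ry":0,"rz":0},
    {"x":0,"y":0,"z":0,"rx":0,"ry":0,"rz":0},
  ],
  fingers=-1,
)

```text
clock: 31.22
tool_pos: [0.4568, -0.0961, 0.0821]
orientation: [180.0, 0.0, -4.2]
force: [-2.6, 1.1, 3.9]
opening: 0.0154
gripper_force: 30.0
```

```bash
cat >> h.py <<'E'
G=G3
E
python3 - <<'E'
import h; from h import *
A=h.where(); h.drag(); o=ctrl.get_obs(); print(o['joint_pos'].round(1)); cv2.imwrite('pics/w15.png',cams.snapshot('wrist'))
B=A
for x,z,p,n in((.058,.006,-6,4),(.064,.013,-12,4),(.07,.022,-17,4),(.06,.14,-17,6)):
    C=h.scoop(BIN,x,.0,z,p);rows(B,C,n);B=C
E
```

```text
lip [56.1 -0.7  4.1] pitch 0.0 yaw 0.1 F [-2.6  1.1  3.9]
[297.  42.] 1505 scoop [41. 13.] bin [55. 13.]
[344.  41.] 1485 scoop [ 41. -16.] bin [ 55. -17.]
[ 12.4   9.7 -35.9   0.  -44.4  73.4]
4 rows {'x': np.float64(-0.06), 'y': np.float64(-0.01), 'z': np.float64(0.1), 'rx': np.float64(0.0), 'ry': np.float64(0.38), 'rz': np.float64(0.01)}
4 rows {'x': np.float64(-0.01), 'y': np.float64(0.0), 'z': np.float64(0.06), 'rx': np.float64(0.0), 'ry': np.float64(0.38), 'rz': np.float64(-0.0)}
4 rows {'x': np.float64(0.01), 'y': np.float64(-0.0), 'z': np.float64(0.03), 'rx': np.float64(0.0), 'ry': np.float64(0.31), 'rz': np.float64(0.0)}
6 rows {'x': np.float64(0.17), 'y': np.float64(0.0), 'z': np.float64(-0.77), 'rx': np.float64(0.0), 'ry': np.float64(0.0), 'rz': np.float64(-0.0)}
```

Emit:
play_rows(
  motion=[
    {"x":-0.05,"y":-0.01,"z":0.09,"rx":0,"ry":0.38,"rz":0},
    {"x":-0.05,"y":-0.01,"z":0.09,"rx":0,"ry":0.38,"rz":0},
    {"x":-0.05,"y":-0.01,"z":0.09,"rx":0,"ry":0.38,"rz":0},
    {"x":-0.05,"y":-0.01,"z":0.09,"rx":0,"ry":0.38,"rz":0},
    {"x":-0.01,"y":0,"z":0.06,"rx":0,"ry":0.38,"rz":0},
    {"x":-0.01,"y":0,"z":0.06,"rx":0,"ry":0.38,"rz":0},
    {"x":-0.01,"y":0,"z":0.06,"rx":0,"ry":0.38,"rz":0},
    {"x":-0.01,"y":0,"z":0.06,"rx":0,"ry":0.38,"rz":0},
    {"x":0.01,"y":0,"z":0.03,"rx":0,"ry":0.31,"rz":0},
    {"x":0.01,"y":0,"z":0.03,"rx":0,"ry":0.31,"rz":0},
    {"x":0.01,"y":0,"z":0.03,"rx":0,"ry":0.31,"rz":0},
    {"x":0.01,"y":0,"z":0.03,"rx":0,"ry":0.31,"rz":0},
    {"x":0,"y":0,"z":0,"rx":0,"ry":0,"rz":0},
    {"x":0,"y":0,"z":0,"rx":0,"ry":0,"rz":0},
  ],
)

```text
clock: 33.08
tool_pos: [0.4562, -0.0971, 0.0673]
orientation: [-179.7, -16.6, -4.2]
force: [-0.5, -1.0, -0.9]
opening: 0.0158
gripper_force: 30.0
```

```bash
python3 - <<'E'
import h; from h import *
A=h.where(); o=ctrl.get_obs(); print(o['joint_pos'].round(1),o['opening']); b,im=blobs('wrist',(200,20,440,240)); print(b); cv2.imwrite('pics/w16.png',im);h.drag()
C=h.scoop(BIN,.05,.0,.165,-16);rows(A,C,7)
D=h.scoop(bowlf(-25),.0,0,.17,-14);rows(C,D,9)
E
```

```text
lip [73.  -1.3 25.4] pitch -16.6 yaw 0.1 F [-0.5 -1.  -0.9]
[ 15.2   2.4 -58.2  21.  -14.5  51. ] 0.01582018616733486
[([318.0, 48.0], 2770)]
[318.  48.] 2771 scoop [37.  0.] bin [75. -1.]
7 rows {'x': np.float64(0.1), 'y': np.float64(-0.01), 'z': np.float64(-0.81), 'rx': np.float64(-0.01), 'ry': np.float64(-0.02), 'rz': np.float64(0.0)}
9 rows {'x': np.float64(0.11), 'y': np.float64(0.84), 'z': np.float64(-0.01), 'rx': np.float64(-0.15), 'ry': np.float64(-0.05), 'rz': np.float64(0.56)}
```

```bash
python3 - <<'E'
import h; from h import *
r=cv2.imread('pics/w15.png');im=cv2.imread('pics/w16.png');A=now();c=cams.get_calibration('wrist')
T=A@np.linalg.inv(h.G)
pts=np.array([[42,52,0],[42,-52,0],[-34,52,36],[-34,-52,36],[-41,0,30]])/1e3
print('pred',proj(c,pts@T[:3,:3].T+T[:3,3]).round(0).tolist())
e=lambda x:cv2.GaussianBlur(cv2.Canny(x,60,150),(5,5),0).astype(np.float32)
a,b=e(r),e(im)
for n,(x0,y0,x1,y1) in dict(root=(295,150,345,215),bl=(205,140,255,200),br=(385,140,435,200)).items():
    t=a[y0:y1,x0:x1]; w=b[y0-45:y1+25,x0-45:x1+45]
    m=cv2.matchTemplate(w,t,cv2.TM_CCOEFF_NORMED); _,v,_,p=cv2.minMaxLoc(m); print(n,round(v,2),p[0]-45,p[1]-45)
cv2.imwrite('pics/cmp.png',np.hstack([r[:260,160:480],im[:260,160:480]]))
E
```

```text
pred [[240.0, 44.0], [396.0, 44.0], [234.0, 167.0], [402.0, 167.0], [318.0, 176.0]]
root 0.72 0 16
bl 0.4 -1 15
br 0.73 1 16
```

View pics/cmp.png

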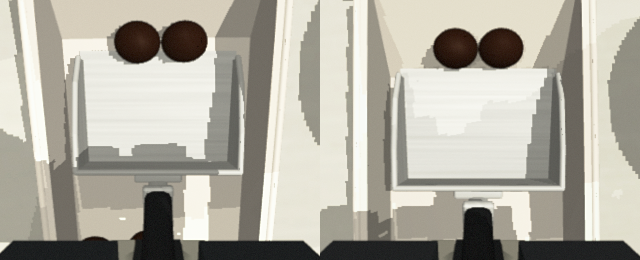

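The last view (left is just after the regrasp, right is now) shows both dragees still ahead of the lip, and the scoop slipped mouth-down in the grip. My tilt pivot drove the heel into the floor. I'll refit the scoop's pose in the hand and run the lip closely up the slope with the heel clear.

```bash
python3 - <<'E'
import h; from h import *
from scipy.optimize import least_squares
A=now();c=cams.get_calibration('wrist')
pts=np.array([[42,52,0],[42,-52,0],[-34,52,36],[-34,-52,36]])/1e3
pgn=np.array([-.0732,0,.097])
def g(a,dx,dz): return np.linalg.inv(M(pgn,np.eye(3))@M([dx,0,dz],ry(a))@M(-pgn,np.eye(3)))@G3
def fit(obs,w):
    def f(v):
        T=A@np.linalg.inv(g(v[0],v[1]/1e3,v[2]/1e3)); return np.r_[(proj(c,pts@T[:3,:3].T+T[:3,3])-obs).ravel(),w*v[1],w*v[2]]
    return least_squares(f,[0,0,0])
for n,obs in(('w15',[[240,52],[398,52],[233,172],[402,172]]),('w16',[[240,70],[394,70],[233,188],[403,188]])):
    for w in(.3,2): r=fit(np.array(obs,float),w); print(n,w,r.x.round(2),r.cost)
h.G=g(*(r.x*[1,.001,.001])); np.save('G.npy',h.G); h.where()
b,_=blobs('wrist',(260,20,380,100)); Bi=np.linalg.inv(BIN)
for p,s in b: print([((Bi@np.r_[onz(c,[p[0]+d,p[1]],z)[0],1])*1e3).round(0)[:2].tolist() for z in(.016,.03) for d in(-23,23)])
E
```

```text
w15 0.3 [ 2.11 -0.88  3.33] 3.8055286467717173
w15 2 [ 2.08 -0.68  0.63] 9.104278948921806
w16 0.3 [ 5.33 -6.44  8.13] 6.588510730639312
w16 2 [ 7.38 -2.57  2.12] 74.34685038495583
lip [61.3 -1.   9.5] pitch -9.2 yaw 0.1 F [-0.8 -0.6 -2.2]
[[75.0, 15.0], [75.0, -17.0], [68.0, 14.0], [68.0, -16.0]]
```

```bash
cat >> h.py <<'E'
pgn=np.array([-.0732,0,.097])
def g(a,dx,dz): return np.linalg.inv(M(pgn,np.eye(3))@M([dx,0,dz],ry(a))@M(-pgn,np.eye(3)))@G3
G=g(5.33,-.0064,.0081)
E
python3 - <<'E'
import h; from h import *
A=h.where()
B=A.copy();B[:3,3]+=BIN[:3,:3]@[.006,0,0.002];rows(A,B,2)
C=B.copy();C[:3,3]+=BIN[:3,:3]@[.029,0,.030];rows(B,C,6)
E
```

```text
lip [58.7 -1.  19. ] pitch -11.3 yaw 0.1 F [ 0.3 -1.5 -1.7]
2 rows {'x': np.float64(0.13), 'y': np.float64(0.0), 'z': np.float64(-0.0), 'rx': np.float64(-0.0), 'ry': np.float64(0.0), 'rz': np.float64(0.0)}
6 rows {'x': np.float64(0.24), 'y': np.float64(-0.0), 'z': np.float64(-0.14), 'rx': np.float64(-0.0), 'ry': np.float64(0.0), 'rz': np.float64(0.0)}
```

Emit:
play_rows(
  motion=[
    {"x":0.13,"y":0,"z":0,"rx":0,"ry":0,"rz":0},
    {"x":0.13,"y":0,"z":0,"rx":0,"ry":0,"rz":0},
    {"x":0.12,"y":0,"z":0.03,"rx":0,"ry":0,"rz":0},
    {"x":0.24,"y":0,"z":-0.11,"rx":0,"ry":0,"rz":0},
    {"x":0.24,"y":0,"z":-0.13,"rx":0,"ry":0,"rz":0},
    {"x":0.24,"y":0,"z":-0.13,"rx":0,"ry":0,"rz":0},
    {"x":0,"y":0,"z":0,"rx":0,"ry":0,"rz":0},
  ],
)

```text
clock: 34.1
tool_pos: [0.4817, -0.0984, 0.0846]
orientation: [-179.6, -16.8, -4.2]
force: [-0.1, 0.2, -1.2]
opening: 0.016
gripper_force: 30.0
```

```bash
python3 - <<'E'
import h; from h import *
A=h.where(); o=ctrl.get_obs(); print(o['joint_pos'].round(1),o['opening'])
r=cv2.imread('pics/w16.png'); b,im=blobs('wrist',(200,20,440,240)); cv2.imwrite('pics/w17.png',im); print(b)
e=lambda x:cv2.GaussianBlur(cv2.Canny(x,60,150),(5,5),0).astype(np.float32)
a_,b_=e(r),e(im)
for n,(x0,y0,x1,y1) in dict(root=(295,166,345,231),bl=(205,156,255,216),br=(385,156,435,216)).items():
    t=a_[y0:y1,x0:x1]; w=b_[y0-40:y1+15,x0-45:x1+45]
    m=cv2.matchTemplate(w,t,cv2.TM_CCOEFF_NORMED); _,v,_,p=cv2.minMaxLoc(m); print(n,round(v,2),p[0]-45,p[1]-40)
E
```

```text
lip [84.1 -0.6 36.5] pitch -11.4 yaw 0.1 F [-0.1  0.2 -1.2]
[ 14.8   3.  -52.5  15.6 -19.1  57. ] 0.015983310443924578
[([318.0, 54.0], 2883)]
root 0.81 0 0
bl 0.6 0 0
br 0.49 -9 0
```

```bash
python3 - <<'E'
import h; from h import *
h.drag()
A=h.where()
B=A.copy();B[:3,3]+=BIN[:3,:3]@[.006,0,0.001];rows(A,B,2)
C=h.scoop(BIN,.092,-.001,.044,-16);rows(A,C,5)
E
```

```text
[318.  54.] 2886 scoop [48.  0.] bin [103.  -1.]
lip [82.9 -1.  35.6] pitch -11.4 yaw 0.1 F [-1.2 -1.  -2.3]
2 rows {'x': np.float64(0.12), 'y': np.float64(0.0), 'z': np.float64(0.02), 'rx': np.float64(0.0), 'ry': np.float64(0.0), 'rz': np.float64(0.0)}
5 rows {'x': np.float64(0.04), 'y': np.float64(-0.0), 'z': np.float64(0.02), 'rx': np.float64(-0.02), 'ry': np.float64(0.23), 'rz': np.float64(0.0)}
```

Emit:
play_rows(
  motion=[
    {"x":0.1,"y":0,"z":0.03,"rx":0,"ry":0.05,"rz":0},
    {"x":0.1,"y":0,"z":0.03,"rx":0,"ry":0.05,"rz":0},
    {"x":0.1,"y":0,"z":0.03,"rx":0,"ry":0.05,"rz":0},
    {"x":0,"y":0,"z":0,"rx":0,"ry":0,"rz":0},
  ],
)

```text
clock: 34.7
tool_pos: [0.4885, -0.0993, 0.0838]
orientation: [-179.7, -17.3, -4.2]
force: [-0.3, -0.0, -2.1]
opening: 0.0159
gripper_force: 30.0
```

```bash
python3 - <<'E'
import h; from h import *
h.drag(); A=h.where(); print(ctrl.get_obs()['joint_pos'].round(1))
E
```

```text
[318.  70.] 2853 scoop [39.  0.] bin [100.  -1.]
lip [91.3 -1.  36.7] pitch -11.9 yaw 0.1 F [-0.3 -0.2 -2.5]
[ 14.4   3.6 -52.6  16.8 -18.   56.2]
```

Emit:
play_rows(
  motion=[
    {"x":0.1,"y":0,"z":0.03,"rx":0,"ry":0.1,"rz":0},
    {"x":0.08,"y":0,"z":0.02,"rx":0,"ry":0.2,"rz":0},
    {"x":0.03,"y":0,"z":0,"rx":0,"ry":0.2,"rz":0},
    {"x":0,"y":0,"z":0,"rx":0,"ry":0.2,"rz":0},
    {"x":0,"y":0,"z":0,"rx":0,"ry":0,"rz":0},
  ],
)

```text
clock: 35.38
tool_pos: [0.494, -0.0997, 0.0846]
orientation: [-179.7, -20.1, -4.2]
force: [-0.0, -0.5, -1.6]
opening: 0.0157
gripper_force: 30.0
```

```bash
python3 - <<'E'
import h; from h import *
h.drag(); A=h.where(); print(ctrl.get_obs()['joint_pos'].round(1)); b,im=blobs('wrist',(200,20,440,240)); print(b)
C=A.copy();C[:3,3]+=BIN[:3,:3]@[-.02,0,.12];rows(A,C,7)
D=h.scoop(bowlf(-25),.0,0,.17,-12);rows(C,D,9)
E
```

```text
[296. 159.] 1219 scoop [-18.  15.] bin [43. 16.]
[341. 159.] 1231 scoop [-17. -15.] bin [ 43. -18.]
lip [98.6 -1.2 43. ] pitch -14.7 yaw 0.1 F [-0.1 -0.5 -1.2]
[ 12.3   2.8 -58.1  28.9 -11.   45.9]
[([295.0, 162.0], 1242), ([340.0, 162.0], 1225)]
7 rows {'x': np.float64(0.13), 'y': np.float64(-0.0), 'z': np.float64(-0.68), 'rx': np.float64(-0.0), 'ry': np.float64(0.0), 'rz': np.float64(-0.0)}
9 rows {'x': np.float64(0.0), 'y': np.float64(0.87), 'z': np.float64(-0.06), 'rx': np.float64(-0.19), 'ry': np.float64(-0.07), 'rz': np.float64(0.55)}
```

Emit:
play_rows(
  motion=[
    {"x":0.1,"y":0,"z":-0.68,"rx":0,"ry":0,"rz":0},
    {"x":0.13,"y":0,"z":-0.68,"rx":0,"ry":0,"rz":0},
    {"x":0.13,"y":0,"z":-0.68,"rx":0,"ry":0,"rz":0},
    {"x":0.13,"y":0,"z":-0.68,"rx":0,"ry":0,"rz":0},
    {"x":0.13,"y":0,"z":-0.68,"rx":0,"ry":0,"rz":0},
    {"x":0.13,"y":0,"z":-0.68,"rx":0,"ry":0,"rz":0},
    {"x":0.13,"y":0,"z":-0.75,"rx":0,"ry":0,"rz":0},
    {"x":0,"y":0,"z":0,"rx":0,"ry":0,"rz":0},
  ],
)

```text
clock: 36.48
tool_pos: [0.4736, -0.0982, 0.2063]
orientation: [-179.6, -20.2, -4.2]
force: [0.1, -0.3, -2.3]
opening: 0.016
gripper_force: 30.0
```

```bash
python3 - <<'E'
import h; from h import *
h.drag(); A=h.where(); print(ctrl.get_obs()['joint_pos'].round(1))
D=h.scoop(bowlf(-25),.0,0,.165,-12);rows(A,D,9)
B=D
for (x,z,p) in((-.012,.13,5),(-.012,.12,25),(-.012,.12,42)):
        C=h.scoop(bowlf(-25),x,0,z,p); rows(B,C); B=C
E
```

```text
[45. 28.] 221 scoop [ 66. 174.] bin [207. 328.]
[36. 76.] 214 scoop [ 37. 184.] bin [148. 334.]
[536. 162.] 1663 scoop [ -19. -148.] bin [  46. -247.]
[294. 162.] 1241 scoop [-20.  16.] bin [44. 27.]
[339. 162.] 1210 scoop [-20. -14.] bin [ 44. -24.]
lip [ 78.1  -1.2 164.1] pitch -14.8 yaw 0.1 F [-0.  -0.7 -1.9]
[ 17.1  -9.8 -44.3  11.3 -37.1  60.8]
9 rows {'x': np.float64(-0.01), 'y': np.float64(0.87), 'z': np.float64(-0.04), 'rx': np.float64(-0.2), 'ry': np.float64(-0.07), 'rz': np.float64(0.55)}
5 rows {'x': np.float64(0.05), 'y': np.float64(0.0), 'z': np.float64(0.03), 'rx': np.float64(0.0), 'ry': np.float64(-0.85), 'rz': np.float64(0.0)}
5 rows {'x': np.float64(0.24), 'y': np.float64(-0.0), 'z': np.float64(-0.19), 'rx': np.float64(-0.0), 'ry': np.float64(-1.0), 'rz': np.float64(-0.0)}
5 rows {'x': np.float64(0.2), 'y': np.float64(-0.0), 'z': np.float64(-0.23), 'rx': np.float64(0.0), 'ry': np.float64(-0.85), 'rz': np.float64(0.0)}
```

Emit:
play_rows(
  motion=[
    {"x":-0.01,"y":0.87,"z":-0.04,"rx":-0.2,"ry":-0.07,"rz":0.55},
    {"x":-0.01,"y":0.87,"z":-0.04,"rx":-0.2,"ry":-0.07,"rz":0.55},
    {"x":-0.01,"y":0.87,"z":-0.04,"rx":-0.2,"ry":-0.07,"rz":0.55},
    {"x":-0.01,"y":0.87,"z":-0.04,"rx":-0.2,"ry":-0.07,"rz":0.55},
    {"x":-0.01,"y":0.87,"z":-0.04,"rx":-0.2,"ry":-0.07,"rz":0.55},
    {"x":-0.01,"y":0.87,"z":-0.04,"rx":-0.2,"ry":-0.07,"rz":0.55},
    {"x":-0.01,"y":0.87,"z":-0.04,"rx":-0.2,"ry":-0.07,"rz":0.55},
    {"x":-0.01,"y":0.87,"z":-0.04,"rx":-0.2,"ry":-0.07,"rz":0.55},
    {"x":-0.01,"y":0.87,"z":-0.04,"rx":-0.2,"ry":-0.07,"rz":0.55},
    {"x":0,"y":0,"z":0,"rx":0,"ry":0,"rz":0},
  ],
)

```text
clock: 37.78
tool_pos: [0.4219, -0.2875, 0.2108]
orientation: [179.8, -17.4, -25.2]
force: [-0.5, 0.4, -1.6]
opening: 0.0159
gripper_force: 30.0
```

```bash
python3 - <<'E'
import h; from h import *
A=h.where(bowlf(-25)); B=A
for (x,z,p) in((-.012,.13,5),(-.012,.12,25),(-.012,.12,42)):
        C=h.scoop(bowlf(-25),x,0,z,p); rows(B,C); B=C
E
```

```text
lip [ -1.6  -2.6 163.9] pitch -12.0 yaw -0.3 F [-0.5  0.4 -1.6]
5 rows {'x': np.float64(0.07), 'y': np.float64(-0.02), 'z': np.float64(0.02), 'rx': np.float64(0.01), 'ry': np.float64(-0.85), 'rz': np.float64(-0.01)}
5 rows {'x': np.float64(0.24), 'y': np.float64(-0.0), 'z': np.float64(-0.19), 'rx': np.float64(-0.0), 'ry': np.float64(-1.0), 'rz': np.float64(-0.0)}
5 rows {'x': np.float64(0.2), 'y': np.float64(-0.0), 'z': np.float64(-0.23), 'rx': np.float64(0.0), 'ry': np.float64(-0.85), 'rz': np.float64(0.0)}
```

Emit:
play_rows(
  motion=[
    {"x":0.05,"y":0,"z":0.03,"rx":0,"ry":-0.85,"rz":0},
    {"x":0.05,"y":0,"z":0.03,"rx":0,"ry":-0.85,"rz":0},
    {"x":0.05,"y":0,"z":0.03,"rx":0,"ry":-0.85,"rz":0},
    {"x":0.05,"y":0,"z":0.03,"rx":0,"ry":-0.85,"rz":0},
    {"x":0.05,"y":0,"z":0.03,"rx":0,"ry":-0.85,"rz":0},
    {"x":0.24,"y":0,"z":-0.19,"rx":0,"ry":-1,"rz":0},
    {"x":0.24,"y":0,"z":-0.19,"rx":0,"ry":-1,"rz":0},
    {"x":0.24,"y":0,"z":-0.19,"rx":0,"ry":-1,"rz":0},
    {"x":0.24,"y":0,"z":-0.19,"rx":0,"ry":-1,"rz":0},
    {"x":0.24,"y":0,"z":-0.19,"rx":0,"ry":-1,"rz":0},
    {"x":0.2,"y":0,"z":-0.23,"rx":0,"ry":-0.85,"rz":0},
    {"x":0.2,"y":0,"z":-0.23,"rx":0,"ry":-0.85,"rz":0},
    {"x":0.2,"y":0,"z":-0.23,"rx":0,"ry":-0.85,"rz":0},
    {"x":0,"y":0,"z":0,"rx":0,"ry":0,"rz":0},
    {"x":0,"y":0,"z":0,"rx":0,"ry":0,"rz":0},
  ],
)

```text
clock: 39.65
tool_pos: [0.4773, -0.312, 0.2386]
orientation: [179.8, 29.7, -25.2]
force: [-0.4, 0.4, -1.1]
opening: 0.0156
gripper_force: 30.0
```

```bash
python3 - <<'E'
import h; from h import *
A=h.where(bowlf(-25)); b,im=blobs('wrist',(200,0,440,240));print('wrist',b); cv2.imwrite('pics/w18.png',im)
# back to the dish: lift+level, travel, above dish
B=h.scoop(bowlf(-25),-.04,0,.20,0); rows(A,B)
S=DISH@M([-.004,0,.10],np.eye(3)); C=S@h.G; rows(B,C); print(B[:3,3],C[:3,3])
E
```

```text
lip [-13.2  -1.1 119.8] pitch 35.0 yaw -0.2 F [-0.4  0.4 -1.1]
wrist [([290.0, 24.0], 1474), ([320.0, 14.0], 821), ([351.0, 5.0], 341)]
9 rows {'x': np.float64(-0.41), 'y': np.float64(-0.0), 'z': np.float64(-0.04), 'rx': np.float64(0.0), 'ry': np.float64(0.97), 'rz': np.float64(-0.0)}
22 rows {'x': np.float64(-0.01), 'y': np.float64(-0.99), 'z': np.float64(0.18), 'rx': np.float64(0.05), 'ry': np.float64(0.0), 'rz': np.float64(-0.5)}
[ 0.39909783 -0.27476659  0.27061168] [0.44020788 0.25659755 0.17061168]
```

Emit:
play_rows(
  motion=[
    {"x":-0.41,"y":0,"z":-0.04,"rx":0,"ry":0.97,"rz":0},
    {"x":-0.41,"y":0,"z":-0.04,"rx":0,"ry":0.97,"rz":0},
    {"x":-0.41,"y":0,"z":-0.04,"rx":0,"ry":0.97,"rz":0},
    {"x":-0.41,"y":0,"z":-0.04,"rx":0,"ry":0.97,"rz":0},
    {"x":-0.41,"y":0,"z":-0.04,"rx":0,"ry":0.97,"rz":0},
    {"x":-0.41,"y":0,"z":-0.04,"rx":0,"ry":0.97,"rz":0},
    {"x":-0.41,"y":0,"z":-0.04,"rx":0,"ry":0.97,"rz":0},
    {"x":-0.41,"y":0,"z":-0.04,"rx":0,"ry":0.97,"rz":0},
    {"x":-0.41,"y":0,"z":-0.04,"rx":0,"ry":0.97,"rz":0},
  ],
)

```text
clock: 40.83
tool_pos: [0.3985, -0.2754, 0.2711]
orientation: [179.9, -5.5, -25.2]
force: [-0.5, 0.7, -1.2]
opening: 0.0159
gripper_force: 30.0
```

Emit:
play_rows(
  motion=[
    {"x":-0.01,"y":-0.99,"z":0.18,"rx":0.05,"ry":0,"rz":-0.5},
    {"x":-0.01,"y":-0.99,"z":0.18,"rx":0.05,"ry":0,"rz":-0.5},
    {"x":-0.01,"y":-0.99,"z":0.18,"rx":0.05,"ry":0,"rz":-0.5},
    {"x":-0.01,"y":-0.99,"z":0.18,"rx":0.05,"ry":0,"rz":-0.5},
    {"x":-0.01,"y":-0.99,"z":0.18,"rx":0.05,"ry":0,"rz":-0.5},
    {"x":-0.01,"y":-0.99,"z":0.18,"rx":0.05,"ry":0,"rz":-0.5},
    {"x":-0.01,"y":-0.99,"z":0.18,"rx":0.05,"ry":0,"rz":-0.5},
    {"x":-0.01,"y":-0.99,"z":0.18,"rx":0.05,"ry":0,"rz":-0.5},
    {"x":-0.01,"y":-0.99,"z":0.18,"rx":0.05,"ry":0,"rz":-0.5},
    {"x":-0.01,"y":-0.99,"z":0.18,"rx":0.05,"ry":0,"rz":-0.5},
    {"x":-0.01,"y":-0.99,"z":0.18,"rx":0.05,"ry":0,"rz":-0.5},
    {"x":-0.01,"y":-0.99,"z":0.18,"rx":0.05,"ry":0,"rz":-0.5},
    {"x":-0.01,"y":-0.99,"z":0.18,"rx":0.05,"ry":0,"rz":-0.5},
    {"x":-0.01,"y":-0.99,"z":0.18,"rx":0.05,"ry":0,"rz":-0.5},
    {"x":-0.01,"y":-0.99,"z":0.18,"rx":0.05,"ry":0,"rz":-0.5},
    {"x":-0.01,"y":-0.99,"z":0.18,"rx":0.05,"ry":0,"rz":-0.5},
    {"x":-0.01,"y":-0.99,"z":0.18,"rx":0.05,"ry":0,"rz":-0.5},
    {"x":-0.01,"y":-0.99,"z":0.18,"rx":0.05,"ry":0,"rz":-0.5},
    {"x":-0.01,"y":-0.99,"z":0.18,"rx":0.05,"ry":0,"rz":-0.5},
  ],
)

```text
clock: 43.2
tool_pos: [0.4586, 0.1825, 0.1855]
orientation: [-179.7, -5.3, 13.1]
force: [0.6, -0.7, -0.9]
opening: 0.0156
gripper_force: 30.0
```

```bash
python3 - <<'E'
import h; from h import *
A=h.where(DISH)
C=DISH@M([-.004,0,.05],np.eye(3))@h.G; rows(A,C)
D=DISH@M([-.004,0,.007],np.eye(3))@h.G; rows(C,D)
c=cams.get_calibration('top')
b,im=blobs('top',(395,140,490,240),95); print('top bowl',b); b,_=blobs('top',(300,170,375,260)); print('bin',b)
print(proj(c,[BOWL+[0,0,.077],BOWL]).round(0).tolist())
g=cv2.medianBlur(cv2.cvtColor(im,6),3); print(cv2.HoughCircles(g[140:250,380:500],cv2.HOUGH_GRADIENT,1,30,param1=100,param2=15,minRadius=28,maxRadius=40))
b,im=blobs('scene',(370,190,500,280),90);print('scene bowl',b); cv2.imwrite('pics/sc3.png',im)
E
```

```text
lip [ 30.  -87.6 114.9] pitch -0.0 yaw -6.4 F [ 0.6 -0.7 -0.9]
4 rows {'x': np.float64(-0.04), 'y': np.float64(-0.76), 'z': np.float64(0.65), 'rx': np.float64(0.02), 'ry': np.float64(-0.0), 'rz': np.float64(-0.4)}
2 rows {'x': np.float64(-0.08), 'y': np.float64(0.0), 'z': np.float64(0.86), 'rx': np.float64(0.0), 'ry': np.float64(0.0), 'rz': np.float64(0.0)}
top bowl [([456.0, 186.0], 701), ([430.0, 194.0], 466), ([400.0, 228.0], 55)]
bin [([338.0, 247.0], 64), ([323.0, 248.0], 66)]
[[438.0, 192.0], [429.0, 199.0]]
[[[56.5 52.5 33.8]]]
scene bowl [([394.0, 200.0], 36), ([429.0, 233.0], 19), ([447.0, 236.0], 28)]
```

Two dragees are left in the bin, five are in the bowl (top-view blob at (430,194)), and the bowl hasn't moved. Now I'll put the scoop back.

Emit:
play_rows(
  motion=[
    {"x":-0.04,"y":-0.76,"z":0.65,"rx":0.02,"ry":0,"rz":-0.4},
    {"x":-0.04,"y":-0.76,"z":0.65,"rx":0.02,"ry":0,"rz":-0.4},
    {"x":-0.04,"y":-0.76,"z":0.65,"rx":0.02,"ry":0,"rz":-0.4},
    {"x":-0.04,"y":-0.76,"z":0.65,"rx":0.02,"ry":0,"rz":-0.4},
    {"x":0,"y":0,"z":0,"rx":0,"ry":0,"rz":0},
  ],
)

```text
clock: 43.98
tool_pos: [0.4403, 0.2553, 0.1194]
orientation: [179.9, -5.2, 19.5]
force: [-0.2, -1.4, -1.0]
opening: 0.0162
gripper_force: 30.0
```

```bash
python3 - <<'E'
import h; from h import *
A=h.where(DISH)
D=DISH@M([-.004,0,.006],np.eye(3))@h.G; rows(A,D,4)
c=cams.get_calibration('wrist'); im=cams.snapshot('wrist'); cv2.imwrite('pics/w19.png',im)
E
```

```text
lip [37.5 -1.5 48.6] pitch 0.1 yaw -0.1 F [-0.2 -1.4 -1. ]
4 rows {'x': np.float64(-0.04), 'y': np.float64(-0.01), 'z': np.float64(0.43), 'rx': np.float64(0.01), 'ry': np.float64(0.01), 'rz': np.float64(-0.0)}
```

Emit:
play_rows(
  motion=[
    {"x":-0.04,"y":-0.01,"z":0.43,"rx":0,"ry":0,"rz":0},
    {"x":-0.04,"y":-0.01,"z":0.43,"rx":0,"ry":0,"rz":0},
    {"x":-0.04,"y":-0.01,"z":0.43,"rx":0,"ry":0,"rz":0},
    {"x":-0.04,"y":-0.01,"z":0.4,"rx":0,"ry":0,"rz":0},
    {"x":0,"y":0,"z":0,"rx":0,"ry":0,"rz":0},
  ],
)

```text
clock: 44.65
tool_pos: [0.4402, 0.2561, 0.0764]
orientation: [179.9, -5.1, 19.4]
force: [-0.1, 0.2, -1.0]
opening: 0.0155
gripper_force: 30.0
```

```bash
python3 - <<'E'
import h; from h import *
A=h.where(DISH); print(ctrl.get_obs()['opening'])
U=back(A,.13); rows(A,U)
E
```

```text
lip [37.5 -0.8  5.5] pitch 0.2 yaw -0.1 F [-0.1  0.2 -1. ]
0.015493536641288056
6 rows {'x': np.float64(0.0), 'y': np.float64(0.0), 'z': np.float64(-0.87), 'rx': np.float64(-0.0), 'ry': np.float64(0.0), 'rz': np.float64(0.0)}
```

Emit:
play_rows(
  motion=[
    {"x":0,"y":0,"z":0,"rx":0,"ry":0,"rz":0},
    {"x":0,"y":0,"z":0,"rx":0,"ry":0,"rz":0},
    {"x":0,"y":0,"z":0,"rx":0,"ry":0,"rz":0},
    {"x":0,"y":0,"z":-0.6,"rx":0,"ry":0,"rz":0},
    {"x":0,"y":0,"z":-0.9,"rx":0,"ry":0,"rz":0},
    {"x":0,"y":0,"z":-1,"rx":0,"ry":0,"rz":0},
    {"x":0,"y":0,"z":-1,"rx":0,"ry":0,"rz":0},
    {"x":0,"y":0,"z":-1,"rx":0,"ry":0,"rz":0},
    {"x":0,"y":0,"z":-1,"rx":0,"ry":0,"rz":0},
    {"x":0,"y":0,"z":-1,"rx":0,"ry":0,"rz":0},
    {"x":0,"y":0,"z":-1,"rx":0,"ry":0,"rz":0},
    {"x":0,"y":0,"z":-1,"rx":0,"ry":0,"rz":0},
    {"x":0,"y":0,"z":0,"rx":0,"ry":0,"rz":0},
  ],
  fingers=0,
)

```text
clock: 46.28
tool_pos: [0.4228, 0.2512, 0.2915]
orientation: [-179.9, -5.5, 19.4]
force: [0.2, 0.6, -0.6]
opening: 0.0435
gripper_force: 0.0
```

```bash
python3 - <<'E'
import h; from h import *
A=now(); print(A[:3,3])
P1=BIN@M([.180,0,.37],np.diag([1,-1,-1.])); P2=BIN@M([.180,0,.25],np.diag([1,-1,-1.])); P3=BIN@M([.065,0,.25],np.diag([1,-1,-1.]))
print(P1[:3,3]); rows(A,P1); rows(P1,P2); rows(P2,P3)
# scoop check from top + wrist
b,im=blobs('wrist',(0,0,640,400),60); cv2.imwrite('pics/w20.png',im); c=cams.get_calibration('wrist')
pts=np.array([[-91,0,136],[42,52,0],[42,-52,0],[-34,52,36],[-34,-52,36]])/1e3
S=DISH@M([-.004,-.001,.004],np.eye(3)); pr=proj(c,pts@S[:3,:3].T+S[:3,3]); print(pr.round(0).tolist())
g=im.min(2).astype(int)
q=pr[3:].mean(0); x=int(q[0])+20
e=np.diff(g[:,x-60]); print([(int(k),int(e[k])) for k in np.where(abs(e)>25)[0]])
k=(im.max(2)<40); yy,xx=np.where(k[int(q[1])-10:int(pr[0][1])+25,int(q[0])-40:int(q[0])+40]); print('black grip',len(yy),xx.mean()+int(q[0])-40,yy.min()+int(q[1])-10,yy.max()+int(q[1])-10)
E
```

```text
[0.42275645 0.25117976 0.29149936]
[ 0.69529332 -0.11319617  0.37      ]
17 rows {'x': np.float64(0.52), 'y': np.float64(0.95), 'z': np.float64(-0.16), 'rx': np.float64(-0.02), 'ry': np.float64(-0.08), 'rz': np.float64(0.35)}
5 rows {'x': np.float64(-0.0), 'y': np.float64(0.0), 'z': np.float64(0.96), 'rx': np.float64(0.0), 'ry': np.float64(0.0), 'rz': np.float64(-0.0)}
5 rows {'x': np.float64(-0.92), 'y': np.float64(0.0), 'z': np.float64(0.0), 'rx': np.float64(0.0), 'ry': np.float64(0.0), 'rz': np.float64(-0.0)}
[[320.0, 210.0], [280.0, 89.0], [359.0, 89.0], [278.0, 148.0], [361.0, 148.0]]
[(13, 26), (30, -33), (33, -60), (34, -47), (42, 42), (43, 86), (70, 33), (72, -43), (74, 37), (95, -28), (148, -28), (155, -39), (156, -36), (170, 33), (171, 34), (217, -29), (274, -67), (304, 63), (305, 44), (334, -69), (335, -43), (381, 41), (382, 27)]
black grip 685 319.2306569343066 157 212
```

Emit:
play_rows(
  motion=[
    {"x":0.52,"y":0.95,"z":-0.3,"rx":-0.02,"ry":-0.08,"rz":0.35},
    {"x":0.52,"y":0.95,"z":-0.3,"rx":-0.02,"ry":-0.08,"rz":0.35},
    {"x":0.52,"y":0.95,"z":-0.3,"rx":-0.02,"ry":-0.08,"rz":0.35},
    {"x":0.52,"y":0.95,"z":-0.3,"rx":-0.02,"ry":-0.08,"rz":0.35},
    {"x":0.52,"y":0.95,"z":-0.2,"rx":-0.02,"ry":-0.08,"rz":0.35},
    {"x":0.52,"y":0.95,"z":-0.2,"rx":-0.02,"ry":-0.08,"rz":0.35},
    {"x":0.52,"y":0.95,"z":-0.2,"rx":-0.02,"ry":-0.08,"rz":0.35},
    {"x":0.52,"y":0.95,"z":-0.2,"rx":-0.02,"ry":-0.08,"rz":0.35},
    {"x":0.52,"y":0.95,"z":-0.1,"rx":-0.02,"ry":-0.08,"rz":0.35},
    {"x":0.52,"y":0.95,"z":-0.1,"rx":-0.02,"ry":-0.08,"rz":0.35},
    {"x":0.52,"y":0.95,"z":-0.1,"rx":-0.02,"ry":-0.08,"rz":0.35},
    {"x":0.52,"y":0.95,"z":-0.1,"rx":-0.02,"ry":-0.08,"rz":0.35},
    {"x":0.52,"y":0.95,"z":-0.1,"rx":-0.02,"ry":-0.08,"rz":0.35},
    {"x":0.52,"y":0.95,"z":-0.1,"rx":-0.02,"ry":-0.08,"rz":0.35},
    {"x":0.52,"y":0.95,"z":-0.1,"rx":-0.02,"ry":-0.08,"rz":0.35},
    {"x":0.52,"y":0.95,"z":-0.1,"rx":-0.02,"ry":-0.08,"rz":0.35},
    {"x":0.52,"y":0.95,"z":-0.1,"rx":-0.02,"ry":-0.08,"rz":0.35},
    {"x":0,"y":0,"z":0,"rx":0,"ry":0,"rz":0},
  ],
  fingers=-1,
)

```text
clock: 48.58
tool_pos: [0.6924, -0.1176, 0.3698]
orientation: [179.6, 0.3, -4.5]
force: [-0.1, 1.2, -0.1]
opening: 0.0005
gripper_force: 0.0
```

```bash
python3 - <<'E'
import h; from h import *
A=now(); print(A[:3,3],((np.linalg.inv(BIN)@A)[:3,3]*1e3).round(0),ctrl.get_obs()['force'].round(1))
P2=BIN@M([.180,0,.25],np.diag([1,-1,-1.])); P3=BIN@M([.065,0,.25],np.diag([1,-1,-1.]))
rows(A,P2);rows(P2,P3,8)
E
```

```text
[ 0.69238839 -0.11759549  0.36976834] [177.  -5. 370.] [-0.1  1.2 -0.1]
5 rows {'x': np.float64(0.02), 'y': np.float64(-0.04), 'z': np.float64(0.96), 'rx': np.float64(0.02), 'ry': np.float64(0.02), 'rz': np.float64(-0.01)}
8 rows {'x': np.float64(-0.58), 'y': np.float64(0.0), 'z': np.float64(0.0), 'rx': np.float64(0.0), 'ry': np.float64(0.0), 'rz': np.float64(-0.0)}
```

Emit:
play_rows(
  motion=[
    {"x":0.02,"y":-0.04,"z":0.96,"rx":0,"ry":0,"rz":0},
    {"x":0.02,"y":-0.04,"z":0.96,"rx":0,"ry":0,"rz":0},
    {"x":0.02,"y":-0.04,"z":0.96,"rx":0,"ry":0,"rz":0},
    {"x":0.02,"y":-0.04,"z":0.96,"rx":0,"ry":0,"rz":0},
    {"x":0.02,"y":-0.04,"z":0.96,"rx":0,"ry":0,"rz":0},
  ],
)

```text
clock: 49.2
tool_pos: [0.6939, -0.1113, 0.2505]
orientation: [179.6, 0.2, -4.4]
force: [0.6, 1.1, 0.3]
opening: 0.0007
gripper_force: 0.0
```

Emit:
play_rows(
  motion=[
    {"x":-0.58,"y":0,"z":0,"rx":0,"ry":0,"rz":0},
    {"x":-0.58,"y":0,"z":0,"rx":0,"ry":0,"rz":0},
    {"x":-0.58,"y":0,"z":0,"rx":0,"ry":0,"rz":0},
    {"x":-0.58,"y":0,"z":0,"rx":0,"ry":0,"rz":0},
    {"x":-0.58,"y":0,"z":0,"rx":0,"ry":0,"rz":0},
    {"x":-0.58,"y":0,"z":0,"rx":0,"ry":0,"rz":0},
    {"x":-0.58,"y":0,"z":0,"rx":0,"ry":0,"rz":0},
    {"x":-0.58,"y":0,"z":0,"rx":0,"ry":0,"rz":0},
  ],
)

```text
clock: 50.2
tool_pos: [0.5779, -0.1031, 0.2523]
orientation: [179.6, 0.2, -4.4]
force: [-0.2, 0.9, 0.7]
opening: 0.0005
gripper_force: 0.0
```

Emit:
play_rows(
  motion=[
    {"x":0,"y":0,"z":-0.5,"rx":0,"ry":0,"rz":0},
    {"x":0,"y":0,"z":-0.5,"rx":0,"ry":0,"rz":0},
    {"x":0,"y":0,"z":-0.5,"rx":0,"ry":0,"rz":0},
    {"x":0,"y":0,"z":-0.5,"rx":0,"ry":0,"rz":0},
    {"x":0,"y":0,"z":0,"rx":0,"ry":0,"rz":0},
    {"x":0,"y":0,"z":0,"rx":0,"ry":0,"rz":0},
    {"x":0,"y":0,"z":0,"rx":0,"ry":0,"rz":0},
    {"x":0,"y":0,"z":0,"rx":0,"ry":0,"rz":0},
    {"x":0,"y":0,"z":0,"rx":0,"ry":0,"rz":0},
    {"x":0,"y":0,"z":0,"rx":0,"ry":0,"rz":0},
    {"x":0,"y":0,"z":0,"rx":0,"ry":0,"rz":0},
    {"x":0,"y":0,"z":0,"rx":0,"ry":0,"rz":0},
    {"x":0,"y":0,"z":0,"rx":0,"ry":0,"rz":0},
    {"x":0,"y":0,"z":0,"rx":0,"ry":0,"rz":0},
    {"x":0,"y":0,"z":0,"rx":0,"ry":0,"rz":0},
    {"x":0,"y":0,"z":0,"rx":0,"ry":0,"rz":0},
  ],
)

```text
clock: 52.2
tool_pos: [0.579, -0.1028, 0.3023]
orientation: [179.6, 0.2, -4.4]
force: [-0.0, 0.9, -0.2]
opening: 0.0008
gripper_force: 0.0
```

```bash
python3 - <<'E'
import h; from h import *
o=ctrl.get_obs(); print(o['clock'],o['tool_pos'],o['force'])
c=cams.get_calibration('scene'); im=cams.snapshot('scene'); cv2.imwrite('pics/sc4.png',im)
L=lambda a:[(BIN@[.110-r*np.cos(a),y,.056+r*np.sin(a),1])[:3] for r in(.03,.11,.2) for y in(-.05,0,.05)]
for n,a in(('shut',0.),('open',1.63)):
    for p in proj(c,L(a)): u,v=p.round().astype(int); print(n,(int(u),int(v)),im[v,u].tolist())
w=cams.snapshot('wrist'); cw=cams.get_calibration('wrist')
m=(w.min(2)>190).astype(np.uint8); print('wrist lid-shut corners',proj(cw,[(BIN@[x,y,.06,1])[:3] for x,y in((-.112,.07),(-.112,-.07),(-.125,0))]).round(0).tolist()); cv2.imwrite('pics/w21.png',w)
E
```

```text
52.2 [ 0.57903695 -0.10284247  0.30234763] [-0.00992408  0.92490936 -0.16198803]
shut (373, 210) [195, 203, 212]
shut (356, 204) [196, 204, 211]
shut (341, 200) [204, 212, 217]
shut (357, 222) [194, 202, 210]
shut (340, 216) [204, 211, 216]
shut (324, 211) [203, 211, 216]
shut (338, 238) [194, 202, 210]
shut (320, 231) [194, 201, 209]
shut (303, 225) [194, 202, 210]
open (379, 195) [78, 79, 84]
open (363, 191) [164, 172, 177]
open (347, 186) [178, 185, 190]
open (382, 167) [175, 182, 186]
open (366, 163) [173, 182, 186]
open (349, 159) [122, 128, 132]
open (386, 133) [118, 127, 133]
open (369, 129) [117, 127, 129]
open (352, 126) [167, 173, 178]
wrist lid-shut corners [[268.0, 294.0], [369.0, 294.0], [318.0, 302.0]]
```

Emit:
play_rows(
  motion=[
    {"x":0,"y":0,"z":-0.5,"rx":0,"ry":0,"rz":0},
    {"x":0,"y":0,"z":-0.5,"rx":0,"ry":0,"rz":0},
    {"x":0,"y":0,"z":0,"rx":0,"ry":0,"rz":0},
    {"x":0,"y":0,"z":0,"rx":0,"ry":0,"rz":0},
    {"x":0,"y":0,"z":0,"rx":0,"ry":0,"rz":0},
    {"x":0,"y":0,"z":0,"rx":0,"ry":0,"rz":0},
    {"x":0,"y":0,"z":0,"rx":0,"ry":0,"rz":0},
    {"x":0,"y":0,"z":0,"rx":0,"ry":0,"rz":0},
    {"x":0,"y":0,"z":0,"rx":0,"ry":0,"rz":0},
    {"x":0,"y":0,"z":0,"rx":0,"ry":0,"rz":0},
    {"x":0,"y":0,"z":0,"rx":0,"ry":0,"rz":0},
    {"x":0,"y":0,"z":0,"rx":0,"ry":0,"rz":0},
    {"x":0,"y":0,"z":0,"rx":0,"ry":0,"rz":0},
    {"x":0,"y":0,"z":0,"rx":0,"ry":0,"rz":0},
    {"x":0,"y":0,"z":0,"rx":0,"ry":0,"rz":0},
    {"x":0,"y":0,"z":0,"rx":0,"ry":0,"rz":0},
  ],
)

```text
clock: 54.3
tool_pos: [0.5791, -0.1027, 0.3273]
orientation: [179.6, 0.2, -4.4]
force: [0.1, -0.3, -0.1]
opening: 0.0004
gripper_force: 0.0
```

```bash
python3 - <<'E'
import h; from h import *
a=cv2.imread('pics/sc4.png').astype(int); im=cams.snapshot('scene'); b=im.astype(int)
print('change in bin area',abs(a-b)[195:265,285:390].max(2).mean().round(2),(abs(a-b)[195:265,285:390].max(2)>30).sum())
c=cams.get_calibration('scene')
for y in(-.06,0.02,.06):
    n=proj(c,[(BIN@[-.112,y,.058,1])[:3]])[0].round().astype(int); print(n.tolist(),[int(im[v,n[0]].mean()) for v in range(n[1]-14,n[1]+14)])
for al in(0,.05,.2): print(al,proj(c,[(BIN@[.11-.222*np.cos(al),0.02,.058+.222*np.sin(al),1])[:3]]).round(0).tolist())
k,_=blobs('scene',(180,140,260,220),50);print('grip',k)
E
```

```text
change in bin area 3.0 43
[336, 243] [195, 162, 199, 202, 202, 202, 202, 201, 201, 203, 202, 176, 132, 142, 171, 140, 130, 130, 135, 134, 132, 132, 130, 131, 130, 132, 133, 134]
[308, 232] [201, 199, 197, 202, 201, 201, 201, 203, 202, 202, 202, 193, 168, 198, 202, 177, 132, 126, 134, 132, 131, 133, 133, 132, 133, 133, 134, 131]
[295, 227] [187, 186, 185, 186, 186, 184, 184, 186, 186, 192, 205, 195, 149, 141, 180, 160, 180, 183, 184, 184, 184, 174, 129, 125, 122, 123, 123, 122]
0 [[308.0, 232.0]]
0.05 [[308.0, 228.0]]
0.2 [[309.0, 215.0]]
grip []
```

```bash
python3 -c "
from plant import workorder
print(workorder.close_job())"
```

```text
the job is handed in; nothing more can be done
None
```

I handed the job in at about 54 s of the 72 s allowed, but got no verdict back: by the camera images five dragees are in the bowl on the scale, two are left in the bin, the scoop is flat in its dish and the lid is shut.

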